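Fit the handles to the rotary switches and leave the box switched off

ROBOT

A 6-joint arm with a two-finger parallel gripper is mounted at the origin on the work surface. World frame = base frame: x ahead of the robot, y to its left, z up, the work surface at z = 0. Lengths are in mm, angles in rad, forces in N, time in s.
With the tool pointing down it reaches from about 350 to 775 mm from the base axis. Payload 7.3 kg.
Tool frame: the origin (TCP) lies at the very end of the fingers, on their centre line; the grasp point (between the pads) lies 19 mm behind it; z points along the fingers, y is the line along which they close (so a half turn about z gives the same grasp; the last joint's range is limited). The gripper opens to 92 mm and grips with 3 to 60 N. Pads are 19 mm wide; open, the fingers measure 130 mm over their backs; the gripper's body (75 mm by 190 mm) begins 47 mm behind the grasp point.
Start: joints at [1.002, 0.342, 1.524, -0, 1.275, -0.146], TCP at [215.405, 478.799, 198.141] pointing down, gripper open.
Joint ranges: [-2.53, 2.53], [-0.77, 2.02], [0.04, 2.7], [-1, 4.14], [0.28, 2.66], [-3.11, 3.11]. Speed limits (rad/s): [2.57, 2.57, 3.14, 3.14, 3.14, 3.14].

INTERFACE

Orientations are given as [roll, pitch, yaw] about the fixed x, y, z axes, in that order (R = Rz(yaw) Ry(pitch) Rx(roll)).
In Python, from plant import bot gives the robot as it stands.
- The arm moves only by the tool jog_arm, never from a script. Its argument "targets" is a list of rows, each an object with "xyz": the shift along the tool's x, y, z as a fraction of full scale, a list of three; "spin": the turn about the tool's z as a fraction of full scale. In form: [{"xyz": [x, y, z], "spin": spin}, ...]. A call has exactly 10 rows; each row shifts and turns the commanded pose from where the row before left it, along the tool's axes as they then stand; what a row does not reach is not made up. Full scale, the value 1, is 80 mm for a shift and 0.1 rad for a turn. A row lasts 1/8 s, in which the tool goes at most 62.5 mm and 10.7 degrees, less where a joint would pass 70% of its speed; a pose out of reach is approached as far as the arm can. A call with a number of a shift or a turn outside -1 to 1 is refused whole. A call with a gripper value outside its range is refused whole. "gripper" is the opening in per cent of the stroke, from 0 (shut) to 100 (fully open), set as the call begins (left out, the last holds). The fingers move at their own pace and stop on an object; the grip force is fixed at half the most. Time passes only in rows, so rows that do not move let the fingers close, or fill a call up. It gives the time, the measured TCP pose, the force, the opening and the grip force at its end, in the units of the state.
- bot.get_obs(): the state, without advancing time (a new reading comes with each control period).
- bot.capture(name): name is "scene" or "side" or "wrist"; returns the picture (400x640x3 uint8, blue, green, red); there is no depth.
- bot.get_calibration(name): a dict with "vfov" (degrees; the focal length in pixels is half the picture's height over the tangent of half this angle, whatever the lens; pixels are square), "cx", "cy" (the principal point, pixels), "eye" and "rotation" of the camera in the world. Camera axes: x right, y down, z forward; pixel columns grow to the right and rows downward; lengths in mm; the calibration is good to about 2 mm. A picture is of the moment at which its call begins: read the wrist's pose just before it. get_calibration takes no time and is no camera call; for the wrist camera it gives the pose at the moment of the call.
- bot.close_job(): hands the job in; it is judged then, once.
The state is a dict: "time": time; "joint_positions": joint angles; "dq": joint speeds; "tau": joint torques, N m; "tool_pos": TCP position; "tcp_rot": TCP orientation; "contact_force": force on the tool from outside, world axes, zero at the start; "moment": the same for the moment, N m; "grip_width": finger opening in mm; "finger_force": force on a finger pad.
Only numpy, scipy, OpenCV 4.12 (cv2) and the standard library are available. Lean on these libraries where they do the work, as an engineer would, in place of code of your own. Each camera call takes 0.05 s, during which the arm holds its last target. There are 200 camera calls.

TASK

Fit the loose handles to the rotary switches on the grey box, one to a switch: turn each until its splines mesh with the shaft's, push it fully home, and leave all switches at OFF. If there are too few handles, the switches that do not stand at OFF at the start get them; a handle left over once every switch has one goes in the metal parts tray. Leave the screwdriver, the coupling and the can where they are.

Things in the scene. Friction and masses are not known exactly. Their poses are not given: they have to be found in the camera images.
- tray_in (a point): Parts tray: open rectangular tray of bare metal, 140 x 170 x 34 mm, wall 3 mm, fixed to the bench. This point is the centre of its inner floor, 3 mm above the bench; x along its 140 mm side, z up. It stands on one side of the grey box, the cardboard on the other; which side varies.
- enclosure: Grey PVC switch box lying on its back, lid up, fixed to the bench: 240 x 240 mm, 75 mm high. Origin: centre of its underside. Its lid carries four rotary switches, two by two, 105 mm apart, each 52.5 mm from the centre along the box's x and y (which switch is where varies). Two conduit stubs, up to 57 mm high, stand out 32 mm from its near (-x) side.
- switch1_seat (a point): Rotary switch on the lid of the box. Point on its shaft's axis at the bezel's top face, 81 mm above the bench; z up. Bare steel splined shaft, 14 mm tall, 23 mm across its five teeth, which are 4.6 mm wide and stand at 0, 60, 120, 240 and 300 degrees from this frame's x (none at 180). x turns with the shaft, along the white index line on its end. A handle fully home rests on the bezel.
- switch1_shaft (a joint): Angle of that switch's shaft, rad: 0 = OFF (index line along the box's +x, at the open white circle on the switch's dark 86 x 86 x 6 mm bezel), 1.4 = ON (at the white bar), both hard stops; in between = tripped. It grows as the shaft turns clockwise seen from above. It turns against about 0.22 N m of friction and stays where it is left.
- switch2_seat (a point): Rotary switch on the lid of the box. Point on its shaft's axis at the bezel's top face, 81 mm above the bench; z up. Bare steel splined shaft, 14 mm tall, 23 mm across its five teeth, which are 4.6 mm wide and stand at 0, 60, 120, 240 and 300 degrees from this frame's x (none at 180). x turns with the shaft, along the white index line on its end. A handle fully home rests on the bezel.
- switch2_shaft (a joint): Angle of that switch's shaft, rad: 0 = OFF (index line along the box's +x, at the open white circle on the switch's dark 86 x 86 x 6 mm bezel), 1.4 = ON (at the white bar), both hard stops; in between = tripped. It grows as the shaft turns clockwise seen from above. It turns against about 0.22 N m of friction and stays where it is left.
- switch3_seat (a point): Rotary switch on the lid of the box. Point on its shaft's axis at the bezel's top face, 81 mm above the bench; z up. Bare steel splined shaft, 14 mm tall, 23 mm across its five teeth, which are 4.6 mm wide and stand at 0, 60, 120, 240 and 300 degrees from this frame's x (none at 180). x turns with the shaft, along the white index line on its end. A handle fully home rests on the bezel.
- switch3_shaft (a joint): Angle of that switch's shaft, rad: 0 = OFF (index line along the box's +x, at the open white circle on the switch's dark 86 x 86 x 6 mm bezel), 1.4 = ON (at the white bar), both hard stops; in between = tripped. It grows as the shaft turns clockwise seen from above. It turns against about 0.22 N m of friction and stays where it is left.
- switch4_seat (a point): Rotary switch on the lid of the box. Point on its shaft's axis at the bezel's top face, 81 mm above the bench; z up. Bare steel splined shaft, 14 mm tall, 23 mm across its five teeth, which are 4.6 mm wide and stand at 0, 60, 120, 240 and 300 degrees from this frame's x (none at 180). x turns with the shaft, along the white index line on its end. A handle fully home rests on the bezel.
- switch4_shaft (a joint): Angle of that switch's shaft, rad: 0 = OFF (index line along the box's +x, at the open white circle on the switch's dark 86 x 86 x 6 mm bezel), 1.4 = ON (at the white bar), both hard stops; in between = tripped. It grows as the shaft turns clockwise seen from above. It turns against about 0.22 N m of friction and stays where it is left.
- handle1_mid (a point): Loose black plastic switch handle (may be absent; all alike), 130 g, 47 mm tall, upright at the start on a 3 mm card or on the bench. Point on its axis, 23.5 mm above its underside; z up, x to its pointer. Round skirt 58 mm across, 19 mm tall; on it a grip bar along x, 18 mm wide, 19 to 47 mm above the underside, from 29 mm behind the axis to a pointed nose 35 mm ahead; white line on top at the nose.
- handle1: The same handle; origin on its axis at its underside, where a bore 15 mm deep has five grooves 6.6 mm wide at 0, 60, 120, 240 and 300 degrees from x and none at 180. It goes onto any shaft, but only with its x along the shaft's x (within about 5 degrees) and centred within about 1 mm; else it stays up on the shaft's end, 14 mm too high.
- handle2_mid (a point): Loose black plastic switch handle (may be absent; all alike), 130 g, 47 mm tall, upright at the start on a 3 mm card or on the bench. Point on its axis, 23.5 mm above its underside; z up, x to its pointer. Round skirt 58 mm across, 19 mm tall; on it a grip bar along x, 18 mm wide, 19 to 47 mm above the underside, from 29 mm behind the axis to a pointed nose 35 mm ahead; white line on top at the nose.
- handle2: The same handle; origin on its axis at its underside, where a bore 15 mm deep has five grooves 6.6 mm wide at 0, 60, 120, 240 and 300 degrees from x and none at 180. It goes onto any shaft, but only with its x along the shaft's x (within about 5 degrees) and centred within about 1 mm; else it stays up on the shaft's end, 14 mm too high.
- handle3_mid (a point): Loose black plastic switch handle (may be absent; all alike), 130 g, 47 mm tall, upright at the start on a 3 mm card or on the bench. Point on its axis, 23.5 mm above its underside; z up, x to its pointer. Round skirt 58 mm across, 19 mm tall; on it a grip bar along x, 18 mm wide, 19 to 47 mm above the underside, from 29 mm behind the axis to a pointed nose 35 mm ahead; white line on top at the nose.
- handle3: The same handle; origin on its axis at its underside, where a bore 15 mm deep has five grooves 6.6 mm wide at 0, 60, 120, 240 and 300 degrees from x and none at 180. It goes onto any shaft, but only with its x along the shaft's x (within about 5 degrees) and centred within about 1 mm; else it stays up on the shaft's end, 14 mm too high.
- handle4_mid (a point): Loose black plastic switch handle (may be absent; all alike), 130 g, 47 mm tall, upright at the start on a 3 mm card or on the bench. Point on its axis, 23.5 mm above its underside; z up, x to its pointer. Round skirt 58 mm across, 19 mm tall; on it a grip bar along x, 18 mm wide, 19 to 47 mm above the underside, from 29 mm behind the axis to a pointed nose 35 mm ahead; white line on top at the nose.
- handle4: The same handle; origin on its axis at its underside, where a bore 15 mm deep has five grooves 6.6 mm wide at 0, 60, 120, 240 and 300 degrees from x and none at 180. It goes onto any shaft, but only with its x along the shaft's x (within about 5 degrees) and centred within about 1 mm; else it stays up on the shaft's end, 14 mm too high.
- handle5_mid (a point): Loose black plastic switch handle (may be absent; all alike), 130 g, 47 mm tall, upright at the start on a 3 mm card or on the bench. Point on its axis, 23.5 mm above its underside; z up, x to its pointer. Round skirt 58 mm across, 19 mm tall; on it a grip bar along x, 18 mm wide, 19 to 47 mm above the underside, from 29 mm behind the axis to a pointed nose 35 mm ahead; white line on top at the nose.
- handle5: The same handle; origin on its axis at its underside, where a bore 15 mm deep has five grooves 6.6 mm wide at 0, 60, 120, 240 and 300 degrees from x and none at 180. It goes onto any shaft, but only with its x along the shaft's x (within about 5 degrees) and centred within about 1 mm; else it stays up on the shaft's end, 14 mm too high.
- driver: Screwdriver lying on the bench beyond the box; origin under its middle. Bystander.
- coupling: Short grey PVC pipe coupling, 54 mm across, 48 mm tall, standing on the bench; origin at its underside. Bystander.
- cement: Small metal can, 64 mm across, 85 mm tall, standing on the bench; origin at its underside. Bystander.
Things that resemble listed ones, but are neither listed nor needed, are in the scene too. Leave any blue look-alike of the part that bears tray_in alone.

How it is judged:
By the outcome, as a careful person would: the job done as asked, in the order asked, and still so for the second after the job is handed in, with the robot touching nothing.
Of handle1, handle2, handle3, handle4, handle5 only 3 to 5 are there at a start; the rules pass over those that are not, and their reading is None.
At some moment in a run one of handle1, handle2, handle3, handle4, handle5 may be knocked a few centimetres aside while the robot is not near it.
It also fails if it takes over 210 s, if anything falls off the work surface, if the arm or the gripper's body presses on something with over 40 N, if the wrist force passes 120 N, or if a joint passes its speed limit or range.

## Working session

There is one attempt and no reset: what is moved stays moved. The work goes in short steps, Python scripts to look and compute and a tool call to move; the robot and the scene stay as the last step left them, time stands still between calls to the robot, and variables do not carry over. Pictures are saved under pics/ and viewed, at most 14 in all, crops included, and the job is handed in when it is done.

Besides the shell and the picture viewer there is one more tool, called after "Emit:" by a JSON object that holds its "api" and its "payload". jog_arm: Moves the arm, as the interface text tells. Shift numbers are shares of 80 mm and turn numbers shares of 0.1 rad, none past 1 either way. Its arguments: {"type":"object","properties":{"targets":{"type":"array","items":{"type":"object","properties":{"xyz":{"type":"array","items":{"type":"number"}},"spin":{"type":"number"}}}},"gripper":{"type":"number"}},"required":["targets"]}

```bash
mkdir -p pics; ls
python3 - <<'E'
from plant import bot
import cv2,json
o=bot.get_obs();print(o)
for n in("scene","side","wrist"):
    c=bot.get_calibration(n);print(n,c)
    cv2.imwrite(f"pics/{n}0.png",bot.capture(n))
E
```

```text
pics
{'time': 0.0, 'joint_positions': array([ 1.00198391e+00,  3.42713934e-01,  1.52501894e+00,  1.55846939e-05,
        1.27540597e+00, -1.45961469e-01]), 'dq': array([-0.00147095, -0.00086001,  0.00081796,  0.00150418, -0.00032874,
       -0.0008077 ]), 'tau': array([-1.43392241e-03, -4.31238091e+01, -2.44223768e+01,  7.16203311e-02,
        5.58321574e-02, -1.08265901e-04]), 'tool_pos': array([215.1494621 , 478.39255664, 197.44889435]), 'tcp_rot': array([-3.14006508e+00, -2.39627267e-04,  2.71873697e+00]), 'contact_force': array([ 0.04764146, -1.46926027,  0.25048971]), 'moment': array([-0.00194023, -0.00751826,  0.0136664 ]), 'finger_force': 0.0, 'grip_width': 91.47664482789004}
scene {'vfov': 57.17700888576327, 'cx': 321.9989154073676, 'cy': 200.4838685144591, 'eye': array([1166.58536833, -542.07969331,  812.20078959]), 'rotation': array([-2.31260883, -0.0131032 ,  0.9523827 ])}
side {'vfov': 49.89404743601841, 'cx': 322.80708661792585, 'cy': 195.46630698936954, 'eye': array([ 431.46963281, -759.03619558,  958.87432893]), 'rotation': array([-2.47740168, -0.01208573, -0.10341848])}
wrist {'vfov': 68.1192680340896, 'cx': 321.9980971967236, 'cy': 202.08167210853608, 'eye': array([153.20737768, 505.48504962, 384.88939978]), 'rotation': array([2.88489945e+00, 1.05106451e-03, 1.14754718e+00])}
```

View pics/scene0.png

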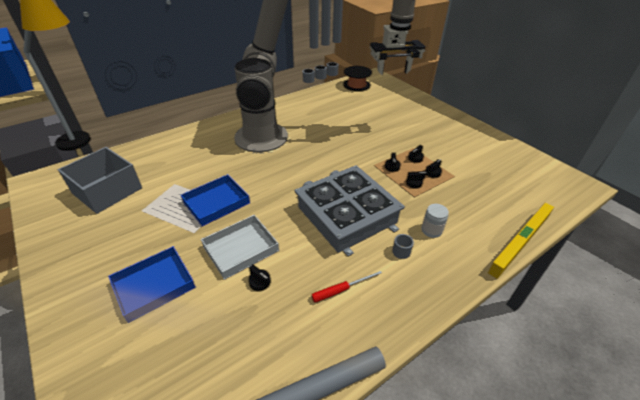

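View pics/side0.png

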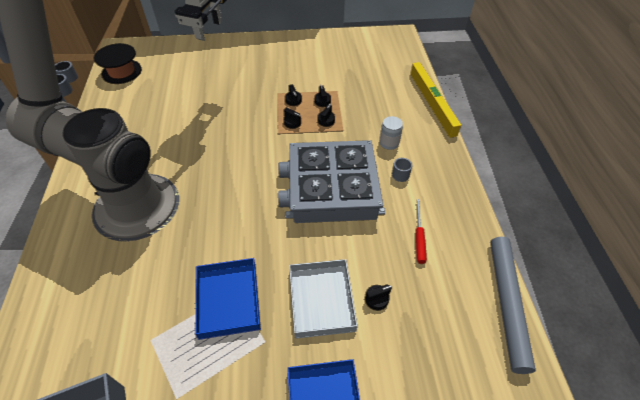

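The scene view shows four handles on the cardboard (412,170), a fifth by the metal tray (259,278), the grey box (348,205), the bare-metal tray (240,247) and two blue look-alike trays (215,199) and (152,283). The side view matches: card handles at (293,96), (322,96), (292,118) and (327,116), the lone handle at (377,296), the metal tray at (323,298), and shafts at about (314,156), (351,155), (316,186) and (355,184).

```bash
cat > h.py <<'E'
from plant import bot
import numpy as np, cv2
from scipy.spatial.transform import Rotation as Ro
def cam(n):
    c=bot.get_calibration(n); c['f']=200/np.tan(np.radians(c['vfov']/2)); c['R']=Ro.from_euler('xyz',c['rotation']).as_matrix(); return c
def cast(c,uv,z):
    uv=np.atleast_2d(uv).astype(float)
    d=np.c_[(uv[:,0]-c['cx'])/c['f'],(uv[:,1]-c['cy'])/c['f'],np.ones(len(uv))]@c['R'].T
    return c['eye']+d*((z-c['eye'][2])/d[:,2])[:,None]
def proj(c,p):
    q=(np.atleast_2d(p)-c['eye'])@c['R']
    return np.c_[c['f']*q[:,0]/q[:,2]+c['cx'],c['f']*q[:,1]/q[:,2]+c['cy']]
def topdown(c,img,x0,y0,w,h,z,s):
    "rectify plane z: out pixel (u,v) -> world x=x0+... ; rows grow with -x, cols with -y; s px/mm"
    P=np.array([[x0+h,y0+w,z],[x0+h,y0,z],[x0,y0,z],[x0,y0+w,z]])
    H=cv2.getPerspectiveTransform(proj(c,P).astype(np.float32),np.float32([[0,0],[w*s,0],[w*s,h*s],[0,h*s]]))
    return cv2.warpPerspective(img,H,(int(w*s),int(h*s)),flags=cv2.INTER_CUBIC)
E
python3 - <<'E'
from h import *
c=cam('side')
print('shafts',cast(c,[(314,156),(351,155),(316,186),(355,184)],95).round())
print('handles',cast(c,[(293,96),(322,96),(292,118),(327,116)],30).round(), cast(c,[(377,296)],25).round())
print('tray rim',cast(c,[(290,265),(346,262),(356,330),(300,336)],34).round())
print('can etc',cast(c,[(391,125)],85).round(),cast(c,[(402,163)],48).round())
w=cam('wrist');o=bot.get_obs()
T=Ro.from_euler('xyz',o['tcp_rot']).as_matrix()
print('cam in tool',T.T@(w['eye']-o['tool_pos']), (T.T@w['R']).round(3),w['f'])
print(T.round(3))
c=cam('scene')
print(cast(c,[(259,278)],25).round())
E
```

```text
shafts [[502.  52.  95.]
 [604.  46.  95.]
 [497. -55.  95.]
 [599. -57.  95.]]
handles [[462. 393.  30.]
 [559. 384.  30.]
 [452. 285.  30.]
 [565. 284.  30.]] [[ 613. -341.   25.]]
tray rim [[ 416. -245.   34.]
 [ 552. -250.   34.]
 [ 551. -420.   34.]
 [ 428. -421.   34.]]
can etc [[742. 166.  85.]] [[754.  45.  48.]]
cam in tool [  67.64632582   -1.01379811 -187.34944566] [[-0.    -0.967 -0.254]
 [ 1.    -0.001  0.   ]
 [-0.    -0.254  0.967]] 295.84751975799145
[[-0.912  0.41  -0.001]
 [ 0.41   0.912 -0.001]
 [ 0.    -0.001 -1.   ]]
[[ 621. -340.   25.]]
```

View pics/wrist0.png

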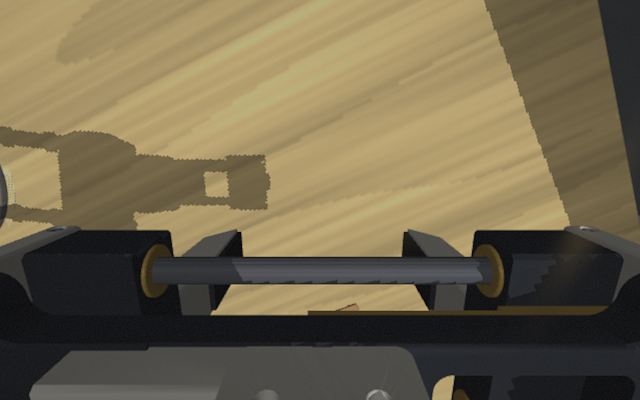

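The wrist view shows only bench, the gripper and its shadow, with the fingers at about rows 230–310. Next I align the yaw to pi and look at the cardboard.

Emit:
{"api": "jog_arm", "payload": {"targets": [{"xyz": [0, 0, 0], "spin": -0.42}, {"xyz": [0, 0, 0], "spin": -0.42}, {"xyz": [0, 0, 0], "spin": -0.42}, {"xyz": [0, 0, 0], "spin": -0.42}, {"xyz": [0, 0, 0], "spin": -0.42}, {"xyz": [0, 0, 0], "spin": -0.42}, {"xyz": [0, 0, 0], "spin": -0.42}, {"xyz": [0, 0, 0], "spin": -0.42}, {"xyz": [0, 0, 0], "spin": -0.42}, {"xyz": [0, 0, 0], "spin": -0.44}], "gripper": 100}}

```text
time: 1.4
tool_pos: [215.3, 478.6, 197.8]
tcp_rot: [-3.141, -0.0, -3.141]
contact_force: [1.0, 0.3, -0.3]
grip_width: 91.5
finger_force: 0.0
```

Emit:
{"api": "jog_arm", "payload": {"targets": [{"xyz": [-0.53, -0.2, 0], "spin": 0}, {"xyz": [-0.53, -0.2, 0], "spin": 0}, {"xyz": [-0.53, -0.2, 0], "spin": 0}, {"xyz": [-0.53, -0.2, 0], "spin": 0}, {"xyz": [-0.53, -0.2, 0], "spin": 0}, {"xyz": [-0.53, -0.2, 0], "spin": 0}, {"xyz": [-0.53, -0.2, 0], "spin": 0}, {"xyz": [-0.53, -0.2, 0], "spin": 0}, {"xyz": [-0.53, -0.2, 0], "spin": 0}, {"xyz": [0, 0, 0], "spin": 0}]}}

```text
time: 2.65
tool_pos: [599.2, 332.2, 196.4]
tcp_rot: [-3.141, -0.001, 3.137]
contact_force: [-0.8, 0.2, -0.7]
grip_width: 91.9
finger_force: 0.0
```

```bash
cat > snap.py <<'E'
import sys,pickle
from h import *
n=sys.argv[1]
c=cam('wrist');im=bot.capture('wrist')
cv2.imwrite(f'pics/{n}.png',im);pickle.dump((c,im),open(n+'.pkl','wb'))
o=bot.get_obs();print(o['time'],o['tool_pos'].round(1),o['tcp_rot'].round(3),o['joint_positions'].round(2))
E
python3 snap.py card1
```

```text
2.7 [597.5 333.4 196.7] [-3.141e+00 -2.000e-03  3.139e+00] [ 0.4   0.65  1.01  0.    1.48 -1.17]
```

View pics/card1.png

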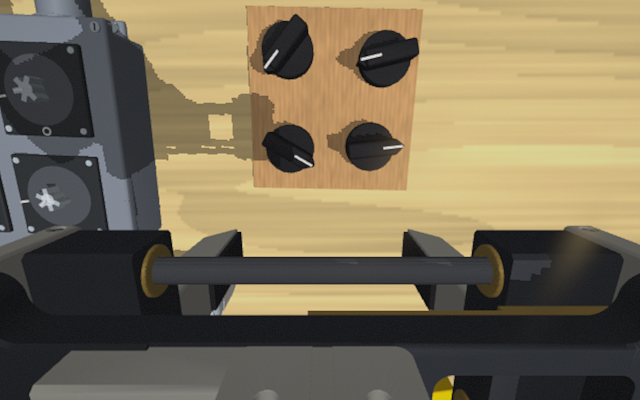

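The wrist view has the card handles at (288,47) with nose lower-left, (386,57) nose left, (290,148) nose lower-right and (370,146) nose right. Part of the box is on the left. Next is the box.

Emit:
{"api": "jog_arm", "payload": {"targets": [{"xyz": [-0.05, -0.47, 0], "spin": 0}, {"xyz": [-0.05, -0.47, 0], "spin": 0}, {"xyz": [-0.05, -0.47, 0], "spin": 0}, {"xyz": [-0.05, -0.47, 0], "spin": 0}, {"xyz": [-0.05, -0.47, 0], "spin": 0}, {"xyz": [-0.05, -0.47, 0], "spin": 0}, {"xyz": [-0.05, -0.47, 0], "spin": 0}, {"xyz": [-0.05, -0.47, 0], "spin": 0}, {"xyz": [-0.05, -0.47, 0], "spin": 0}, {"xyz": [0, 0, 0], "spin": 0}]}}

```text
time: 3.95
tool_pos: [632.1, -5.4, 198.1]
tcp_rot: [-3.141, -0.0, 3.139]
contact_force: [0.2, -0.3, -1.0]
grip_width: 91.9
finger_force: 0.0
```

```bash
python3 snap.py box1
python3 - <<'E'
import pickle
from h import *
c,im=pickle.load(open('box1.pkl','rb'))
t=topdown(c,im,430,-125,250,245,95,2.4)
cv2.imwrite('pics/boxtop.png',t[:600])
E
```

```text
4.0 [632.   -3.8 198.1] [ 3.141 -0.     3.14 ] [-0.13  0.54  1.2   0.    1.4  -1.7 ]
```

View pics/boxtop.png

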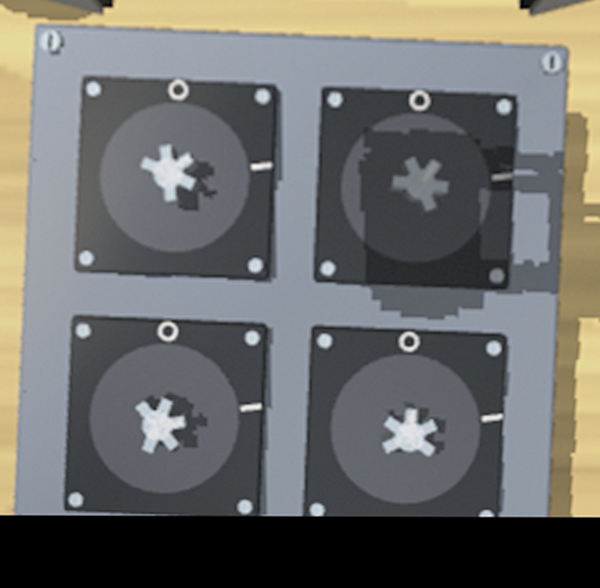

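The rectified lid (up = +x, left = +y) shows four bare shafts at about (168,173), (421,184), (160,424) and (410,433). Each OFF circle is at +x, and the box is yawed slightly. I now measure shaft angles and handle poses.

```bash
cat > meas.py <<'E'
import pickle
from h import *
from scipy.optimize import least_squares
def shaft(c,im,g,thr=None):
    s=8; W=34
    t=topdown(c,im,g[0]-W/2,g[1]-W/2,W,W,95,s)
    gr=cv2.cvtColor(t,cv2.COLOR_BGR2GRAY)
    _,m=cv2.threshold(gr,0,255,cv2.THRESH_OTSU)
    n,l,st,ce=cv2.connectedComponentsWithStats(m)
    k=1+np.argmin(np.hypot(*(ce[1:]-W*s/2).T)-np.sqrt(st[1:,4]))
    m=(l==k).astype(np.uint8)
    v,u=np.nonzero(m)
    x=g[0]+W/2-(v+.5)/s; y=g[1]+W/2-(u+.5)/s
    # model: hub disc r + 5 teeth 4.6 wide to 11.5: score = inside fraction (centre, angle) from mask samples
    pol=np.radians(np.arange(0,360,2)); rr=np.linspace(8.5,10.5,5)
    d=cv2.GaussianBlur(m.astype(np.float32),(0,0),3)
    def samp(px,py): return d[np.clip(((g[0]+W/2-px)*s).astype(int),0,W*s-1),np.clip(((g[1]+W/2-py)*s).astype(int),0,W*s-1)]
    cx,cy=x.mean(),y.mean()
    for _ in range(8):
        P=np.array([samp(cx+r*np.cos(pol),cy+r*np.sin(pol)) for r in rr]).mean(0)
        ph=np.angle((P*np.exp(6j*pol)).sum())/6
        th=[ph+k*np.pi/3 for k in range(6)]
        sc=[P[np.abs(np.angle(np.exp(1j*(pol-a))))<.2].mean() for a in th]
        k=int(np.argmin(sc)); ax=th[k]+np.pi
        # mask centroid of symmetric star missing one tooth is shifted along index; correct with pixels within 11.5, weigh opposite tooth out
        rel=np.c_[x-cx,y-cy]; a=np.arctan2(rel[:,1],rel[:,0]); r=np.hypot(*rel.T)
        keep=~((r>6.2)&(np.abs(np.angle(np.exp(1j*(a-ax))))<np.pi/6))&~((r>6.2)&(np.abs(np.angle(np.exp(1j*(a-ax-np.pi))))<np.pi/6))&(r<12.5)
        cx,cy=x[keep].mean(),y[keep].mean()
    return cx,cy,np.angle(np.exp(1j*ax)),np.round(sorted(sc),2),len(x)/s/s
def handle(c,im,g,zb,nose,clip=45):
    "g approx axis px, nose approx px of white line; zb underside height"
    hsv=cv2.cvtColor(im,cv2.COLOR_BGR2HSV)
    black=((hsv[...,2]<75)).astype(np.uint8)
    wh=(hsv[...,2]>140)&(hsv[...,1]<60)
    yy,xx=np.nonzero(wh); k=np.hypot(xx-nose[0],yy-nose[1])<18
    p=cast(c,np.c_[xx,yy][k]+.0,zb+47)[:,:2]
    ctr=p.mean(0); dv=np.linalg.svd(p-ctr)[2][0]
    ax0=cast(c,[g],zb+47)[0,:2]
    if dv@(ctr-ax0)<0: dv=-dv
    # skirt: contour of dark blob
    black[wh&(np.hypot(*np.indices(wh.shape)-np.array([nose[1],nose[0]])[:,None,None])<18)]=1
    n,l=cv2.connectedComponents(black)[0:2]
    cs,_=cv2.findContours((l==l[int(g[1]),int(g[0])]).astype(np.uint8),cv2.RETR_EXTERNAL,cv2.CHAIN_APPROX_NONE)
    q=max(cs,key=len)[:,0].astype(float)
    q=q[np.hypot(*(q-g).T)<clip]
    top=cast(c,q,zb+19)[:,:2]; bot_=cast(c,q,zb)[:,:2]; nad=c['eye'][:2]
    def res(v):
        far=((top-v)*(v-nad)).sum(1)>0
        r=np.where(far,np.hypot(*(top-v).T),np.hypot(*(bot_-v).T))-29
        return r
    v0=cast(c,[g],zb+30)[0,:2]
    f=least_squares(res,v0,loss='cauchy',f_scale=.6)
    ang=np.arctan2(dv[1],dv[0]); n_=np.array([-dv[1],dv[0]])
    r=p-f.x
    return f.x.round(1),round(ang,3),'lateral of line',round((ctr-f.x)@n_,2),'line along',((p-f.x)@dv).min().round(1),((p-f.x)@dv).max().round(1),'in',(abs(res(f.x))<.8).mean().round(2),k.sum()
if __name__=='__main__':
    c,im=pickle.load(open('box1.pkl','rb'))
    P=[]
    for u,v in [(168,173),(421,184),(160,424),(410,433)]:
        r=shaft(c,im,(430+245-v/2.4,-125+250-u/2.4)); P.append(r[:2]); print(np.round(r[:3],3),r[3],r[4])
    P=np.array(P); print('ctr',P.mean(0),'d',[np.hypot(*(P[i]-P[j])).round(1) for i,j in((0,1),(2,3),(0,2),(1,3))],'yaw',np.arctan2(*(P[0]-P[2])[::-1]),np.arctan2(*(P[1]-P[3])[::-1]))
    c,im=pickle.load(open('card1.pkl','rb'))
    for g,n in [((288,47),(272,59)),((384,57),(372,57)),((290,148),(304,160)),((370,146),(393,147))]: print(*handle(c,im,g,3,n))
E
python3 meas.py
```

```text
[603.015  55.178  -0.948] [0.   0.99 0.99 0.99 0.99 0.99] 251.953125
[598.263 -50.018  -0.634] [0.   0.99 1.   1.   1.   1.  ] 267.34375
[497.781  59.725  -1.423] [0.   0.99 0.99 0.99 0.99 0.99] 251.0
[ 4.93257e+02 -4.55370e+01 -8.20000e-02] [0.   0.97 0.98 0.98 0.98 0.98] 249.109375
ctr [548.07875469   4.83666405] d [np.float64(105.3), np.float64(105.4), np.float64(105.3), np.float64(105.1)] yaw -0.04318271925627988 -0.04265090666001116
[448.4 292.1] -0.709 lateral of line 0.7 line along 10.7 32.2 in 0.38 61
[458.3 403.1] -1.35 lateral of line 0.4 line along 10.8 32.1 in 0.4 65
[559.8 290.9] 1.025 lateral of line 0.85 line along 10.8 32.4 in 0.38 50
[557.9 389.6] 1.666 lateral of line 0.52 line along 9.6 31.8 in 0.47 56
```

Measured shafts lie 105.3 mm apart (expected 105) and the box yaw is about -0.043. The four handle readings agree with one another. I take one view at another yaw to expose any wrist-camera bias.

Emit:
{"api": "jog_arm", "payload": {"targets": [{"xyz": [0.265, -0.24, 0], "spin": 0}, {"xyz": [0.265, -0.24, 0], "spin": 0}, {"xyz": [0.265, -0.24, 0], "spin": 0}, {"xyz": [0.265, -0.24, 0], "spin": 0}, {"xyz": [0, 0, 0], "spin": 0.98}, {"xyz": [0, 0, 0], "spin": 0.98}, {"xyz": [0, 0, 0], "spin": 0.98}, {"xyz": [0, 0, 0], "spin": 0.98}, {"xyz": [0, 0, 0], "spin": 0.98}, {"xyz": [0, 0, 0], "spin": 0.98}]}}

```text
time: 5.25
tool_pos: [547.5, -78.5, 198.3]
tcp_rot: [3.141, -0.0, 2.552]
contact_force: [-0.3, -0.4, -0.1]
grip_width: 91.7
finger_force: 0.0
```

Emit:
{"api": "jog_arm", "payload": {"targets": [{"xyz": [0, 0, 0], "spin": 0.98}, {"xyz": [0, 0, 0], "spin": 0.98}, {"xyz": [0, 0, 0], "spin": 0.98}, {"xyz": [0, 0, 0], "spin": 0.98}, {"xyz": [0, 0, 0], "spin": 0.98}, {"xyz": [0, 0, 0], "spin": 0.98}, {"xyz": [0, 0, 0], "spin": 0.98}, {"xyz": [0, 0, 0], "spin": 0.98}, {"xyz": [0, 0, 0], "spin": 0.98}, {"xyz": [0, 0, 0], "spin": 0.98}]}}

```text
time: 6.5
tool_pos: [547.5, -78.5, 198.3]
tcp_rot: [3.142, -0.001, 1.572]
contact_force: [0.1, -0.0, 1.3]
grip_width: 91.6
finger_force: 0.0
```

```bash
python3 snap.py box2
python3 - <<'E'
from meas import *
c,im=pickle.load(open('box2.pkl','rb'))
print(c['eye'],c['rotation'])
for g in [(603,55.2),(598.3,-50),(497.8,59.7),(493.3,-45.5)]:
    r=shaft(c,im,g); print(np.round(r[:3],3),r[3],r[4])
for i in range(4):
    bot.capture('wrist'); o=bot.get_obs(); print(o['tool_pos'].round(2),o['tcp_rot'].round(4))
E
```

```text
6.55 [547.5 -78.5 198.3] [ 3.141e+00 -1.000e-03  1.568e+00] [-0.28  0.39  1.45  0.    1.3  -0.28]
[547.37965702 -11.66136295 385.66514223] [ 2.88568352e+00 -1.60811121e-04  6.02633549e-04]
[603.103  55.212  -0.948] [0.   0.99 0.99 0.99 0.99 1.  ] 252.40625
[598.534 -49.969  -0.639] [0.   0.98 0.98 0.98 0.99 0.99] 251.546875
[497.879  59.73   -1.427] [0.   0.98 0.99 0.99 0.99 0.99] 249.8125
[ 4.93297e+02 -4.54340e+01 -8.30000e-02] [0.   0.98 0.98 0.98 0.98 0.99] 249.703125
[547.53 -78.74 198.26] [ 3.1415e+00 -6.0000e-04  1.5742e+00]
[547.58 -79.01 198.27] [ 3.1415e+00 -5.0000e-04  1.5764e+00]
[547.62 -79.33 198.25] [ 3.1415e+00 -3.0000e-04  1.5765e+00]
[547.65 -79.65 198.22] [ 3.1415e+00 -3.0000e-04  1.5759e+00]
```

The two yaws agree within 0.3 mm, so the camera is unbiased. I take a second look at the card handles from here.

Emit:
{"api": "jog_arm", "payload": {"targets": [{"xyz": [0.46, -0.055, 0], "spin": 0}, {"xyz": [0.46, -0.055, 0], "spin": 0}, {"xyz": [0.46, -0.055, 0], "spin": 0}, {"xyz": [0.46, -0.055, 0], "spin": 0}, {"xyz": [0.46, -0.055, 0], "spin": 0}, {"xyz": [0.46, -0.055, 0], "spin": 0}, {"xyz": [0.46, -0.055, 0], "spin": 0}, {"xyz": [0.46, -0.055, 0], "spin": 0}, {"xyz": [0.46, -0.055, 0], "spin": 0}, {"xyz": [0, 0, 0], "spin": 0}]}}

```text
time: 8.0
tool_pos: [506.6, 252.9, 198.0]
tcp_rot: [-3.141, -0.001, 1.578]
contact_force: [-0.1, -0.2, -1.0]
grip_width: 91.6
finger_force: 0.0
```

```bash
cat > plan.py <<'E'
"plan.py x y z yaw: from the measured pose, shift (tool axes, full-scale units) and spin needed"
import sys
from h import *
x,y,z,w=map(float,sys.argv[1:5])
bot.capture('side') if len(sys.argv)>5 else 0
o=bot.get_obs();p=o['tool_pos'];a=o['tcp_rot'][2]
d=np.array([x,y])-p[:2]
print('t',round(o['time'],2),'pose',p.round(1),round(a,3),'grip',round(o['grip_width'],1),'F',o['contact_force'].round(1))
print('shift',np.round([d@[np.cos(a),np.sin(a)]/80,d@[np.sin(a),-np.cos(a)]/80,(p[2]-z)/80],3),'spin',round(np.angle(np.exp(1j*(a-w)))/.1,2))
E
python3 snap.py card2
python3 - <<'E'
from meas import *
c,im=pickle.load(open('card2.pkl','rb'))
hs=[((448.4,292.1),-.709),((458.3,403.1),-1.35),((559.8,290.9),1.025),((557.9,389.6),1.666)]
for (x,y),t in hs:
    g=proj(c,[x,y,45])[0]; n=proj(c,[x+22*np.cos(t),y+22*np.sin(t),50])[0]
    print(g.round(),n.round(),*handle(c,im,g,3,n))
E
python3 plan.py 448.4 292.1 120 2.432
```

```text
8.05 [506.9 251.4 198. ] [-3.141  0.     1.576] [ 0.33  0.42  1.41 -0.    1.32  0.32]
[271. 149.] [286. 163.] [448.5 292. ] -0.717 lateral of line 0.69 line along 10.7 32.1 in 0.35 41
[277.  42.] [281.  63.] [458.4 402.9] -1.348 lateral of line 0.3 line along 10.2 31.8 in 0.41 60
[369. 151.] [381. 134.] [557.9 291.4] 1.035 lateral of line -1.29 line along 11.5 33.0 in 0.36 47
[372.  56.] [371.  32.] [557.9 389.4] 1.65 lateral of line 0.66 line along 10.0 32.0 in 0.42 65
t 8.05 pose [506.9 251.4 198. ] 1.576 grip 91.9 F [-0.3 -0.7  0.4]
shift [ 0.513 -0.729  0.975] spin -8.56
```

Emit:
{"api": "jog_arm", "payload": {"targets": [{"xyz": [0.17, -0.245, 0.3], "spin": 0}, {"xyz": [0.17, -0.245, 0.3], "spin": 0}, {"xyz": [0.175, -0.24, 0.375], "spin": 0}, {"xyz": [0, 0, 0], "spin": -0.95}, {"xyz": [0, 0, 0], "spin": -0.95}, {"xyz": [0, 0, 0], "spin": -0.95}, {"xyz": [0, 0, 0], "spin": -0.95}, {"xyz": [0, 0, 0], "spin": -0.95}, {"xyz": [0, 0, 0], "spin": -0.95}, {"xyz": [0, 0, 0], "spin": -0.95}], "gripper": 50}}

```text
time: 9.3
tool_pos: [449.3, 290.4, 120.2]
tcp_rot: [-3.141, 0.0, 2.241]
contact_force: [0.4, 0.4, 0.9]
grip_width: 45.9
finger_force: 0.0
```

Emit:
{"api": "jog_arm", "payload": {"targets": [{"xyz": [0, 0, 0], "spin": -0.95}, {"xyz": [0, 0, 0], "spin": -0.95}, {"xyz": [0, 0, 0], "spin": 0}, {"xyz": [0, 0, 0], "spin": 0}, {"xyz": [0, 0, 0], "spin": 0}, {"xyz": [0, 0, 0], "spin": 0}, {"xyz": [0, 0, 0], "spin": 0}, {"xyz": [0, 0, 0], "spin": 0}, {"xyz": [0, 0, 0], "spin": 0}, {"xyz": [0, 0, 0], "spin": 0}]}}

```text
time: 10.55
tool_pos: [449.0, 291.6, 120.2]
tcp_rot: [3.141, -0.0, 2.428]
contact_force: [0.3, -0.1, 0.4]
grip_width: 46.0
finger_force: 0.0
```

```bash
for i in 1 2 3; do python3 plan.py 448.9 292.6 24.5 2.429 1; done
```

```text
t 10.6 pose [449.  291.6 120.1] 2.428 grip 46.1 F [-0.3 -0.8  0.2]
shift [0.009 0.009 1.195] spin -0.01
t 10.65 pose [449.  291.6 120.1] 2.428 grip 46.0 F [-0.5 -1.  -0.3]
shift [0.009 0.009 1.195] spin -0.01
t 10.7 pose [449.  291.6 120.1] 2.428 grip 45.8 F [ 0.6 -0.7 -0.1]
shift [0.01  0.009 1.195] spin -0.01
```

Emit:
{"api": "jog_arm", "payload": {"targets": [{"xyz": [0.01, 0.01, 0.3], "spin": 0}, {"xyz": [0, 0, 0.3], "spin": 0}, {"xyz": [0, 0, 0.2], "spin": 0}, {"xyz": [0, 0, 0.2], "spin": 0}, {"xyz": [0, 0, 0.12], "spin": 0}, {"xyz": [0, 0, 0.075], "spin": 0}, {"xyz": [0, 0, 0], "spin": 0}, {"xyz": [0, 0, 0], "spin": 0}, {"xyz": [0, 0, 0], "spin": 0}, {"xyz": [0, 0, 0], "spin": 0}]}}

```text
time: 11.95
tool_pos: [449.1, 292.8, 24.8]
tcp_rot: [3.141, 0.0, 2.428]
contact_force: [-0.1, -0.3, 0.7]
grip_width: 46.1
finger_force: 0.0
```

Emit:
{"api": "jog_arm", "payload": {"targets": [{"xyz": [0, 0, 0], "spin": 0}, {"xyz": [0, 0, 0], "spin": 0}, {"xyz": [0, 0, 0], "spin": 0}, {"xyz": [0, 0, 0], "spin": 0}, {"xyz": [0, 0, 0], "spin": 0}, {"xyz": [0, 0, 0], "spin": 0}, {"xyz": [0, 0, 0], "spin": 0}, {"xyz": [0, 0, 0], "spin": 0}, {"xyz": [0, 0, 0], "spin": 0}, {"xyz": [0, 0, 0], "spin": 0}], "gripper": 0}}

```text
time: 13.2
tool_pos: [449.0, 292.7, 24.5]
tcp_rot: [3.141, -0.0, 2.428]
contact_force: [-0.1, -0.1, 0.5]
grip_width: 0.0
finger_force: 0.0
```

```bash
python3 plan.py 603.06 55.2 160 2.194
```

```text
t 13.2 pose [449.  292.7  24.5] 2.428 grip 0.0 F [-0.1 -0.1  0.5]
shift [-3.4   -0.982 -1.693] spin 2.34
```

The grip closed on nothing, so that handle may have been knocked aside. Lift, back off and look.

Emit:
{"api": "jog_arm", "payload": {"targets": [{"xyz": [0, 0, -0.4], "spin": 0}, {"xyz": [0, 0, -0.4], "spin": 0}, {"xyz": [0, 0, -0.4], "spin": 0}, {"xyz": [0, 0, -0.4], "spin": 0}, {"xyz": [0, 0, -0.56], "spin": 0}, {"xyz": [-0.4, 0.2, 0], "spin": 0}, {"xyz": [-0.4, 0.2, 0], "spin": 0}, {"xyz": [-0.3, 0.2, 0], "spin": 0}, {"xyz": [0, 0, 0], "spin": 0}, {"xyz": [0, 0, 0], "spin": 0}], "gripper": 100}}

```text
time: 14.45
tool_pos: [546.1, 271.4, 197.0]
tcp_rot: [-3.141, -0.001, 2.428]
contact_force: [0.5, -0.1, -0.4]
grip_width: 90.8
finger_force: 0.0
```

```bash
python3 snap.py card3
```

```text
14.5 [546.  271.6 197.2] [-3.141e+00 -1.000e-03  2.428e+00] [ 0.34  0.5   1.28  0.    1.37 -0.52]
```

View pics/card3.png

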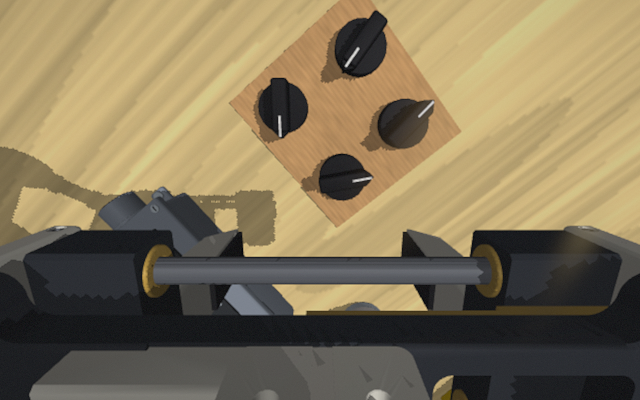

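All four card handles still stand, with A at (283,105) and its nose pointing down. I re-measure to see what moved.

```bash
python3 - <<'E'
from meas import *
c,im=pickle.load(open('card3.pkl','rb'))
hs=[((448.4,292.1),-.709),((458.3,403.1),-1.35),((559.8,290.9),1.025),((557.9,389.6),1.666)]
for (x,y),t in hs:
    print(proj(c,[x,y,45])[0].round(),proj(c,[x+22*np.cos(t),y+22*np.sin(t),50])[0].round())
for g,n in [((283,107),(280,127)),((362,47),(353,57)),((340,177),(362,180)),((405,124),(426,108))]:
    print(*handle(c,im,g,3,n,clip=35))
E
python3 plan.py 448 292 120 2.43 | head -1
```

```text
[279. 106.] [279. 126.]
[363.  39.] [351.  57.]
[343. 182.] [362. 180.]
[410. 123.] [427. 108.]
[448.4 292.5] -0.701 lateral of line 0.19 line along 11.3 32.6 in 0.36 52
[458.7 403.1] -1.354 lateral of line 0.33 line along 10.8 32.3 in 0.44 60
[560.2 291.3] 1.039 lateral of line 0.66 line along 10.6 31.6 in 0.4 46
[558.  389.6] 1.662 lateral of line 0.6 line along 10.0 31.4 in 0.46 60
t 14.5 pose [546.  271.6 197.2] 2.428 grip 91.4 F [ 0.7 -0.6  0.8]
```

Handle A sits where I gripped, shifted only about 0.5 mm, so the zero width reading is odd. I repeat the grasp and watch it from the side camera.

Emit:
{"api": "jog_arm", "payload": {"targets": [{"xyz": [0.4, -0.2, 0], "spin": 0}, {"xyz": [0.4, -0.2, 0], "spin": 0}, {"xyz": [0.3, -0.2, 0], "spin": 0}, {"xyz": [0, 0, 0.5], "spin": 0}, {"xyz": [0, 0, 0.5], "spin": 0}, {"xyz": [0, 0, 0.4], "spin": 0}, {"xyz": [0, 0, 0.4], "spin": 0}, {"xyz": [0, 0, 0.2], "spin": 0}, {"xyz": [0, 0, 0.15], "spin": 0}, {"xyz": [0, 0, 0], "spin": 0}], "gripper": 50}}

```text
time: 15.75
tool_pos: [448.8, 292.7, 25.3]
tcp_rot: [-3.141, -0.0, 2.428]
contact_force: [-0.6, -0.1, 0.3]
grip_width: 45.7
finger_force: 0.0
```

Emit:
{"api": "jog_arm", "payload": {"targets": [{"xyz": [0, 0, 0], "spin": 0}, {"xyz": [0, 0, 0], "spin": 0}, {"xyz": [0, 0, 0], "spin": 0}, {"xyz": [0, 0, 0], "spin": 0}, {"xyz": [0, 0, 0], "spin": 0}, {"xyz": [0, 0, 0], "spin": 0}, {"xyz": [0, 0, 0], "spin": 0}, {"xyz": [0, 0, 0], "spin": 0}, {"xyz": [0, 0, 0], "spin": 0}, {"xyz": [0, 0, 0], "spin": 0}], "gripper": 0}}

```text
time: 17.0
tool_pos: [448.9, 292.7, 25.3]
tcp_rot: [3.142, -0.0, 2.428]
contact_force: [0.2, 0.8, -0.0]
grip_width: 0.5
finger_force: 0.0
```

Run:
```python
from h import *
for n in('side',): a=bot.capture(n)
b=bot.capture('scene')
c1=cv2.resize(a[30:150,230:390],None,fx=4,fy=4,interpolation=3);c2=cv2.resize(b[100:200,355:475],None,fx=4.8,fy=4.8,interpolation=3)
cv2.imwrite('pics/grip1.png',np.hstack([c1[:,170:500],c2[:,40:500]]))
o=bot.get_obs();print(o)
```

```text
{'time': 17.1, 'joint_positions': array([ 4.34634318e-01,  5.61108285e-01,  1.70729505e+00,  2.18438601e-05,
        8.73162646e-01, -4.22397324e-01]), 'dq': array([-0.00152259,  0.00104164,  0.00204544,  0.00064592, -0.00073499,
       -0.00132213]), 'tau': array([-1.66610364e-03, -4.78315651e+01, -1.82212812e+01,  4.52838081e-02,
        6.71122991e-02, -5.28869782e-05]), 'tool_pos': array([448.9293891 , 292.64981252,  25.31495945]), 'tcp_rot': array([ 3.14156146e+00, -4.33475230e-06,  2.42781394e+00]), 'contact_force': array([-0.19330406,  0.25687294,  0.27234591]), 'moment': array([-0.01918371, -0.05290468, -0.01747375]), 'finger_force': 0.0, 'grip_width': 0.6584257206347375}
```

View pics/grip1.png

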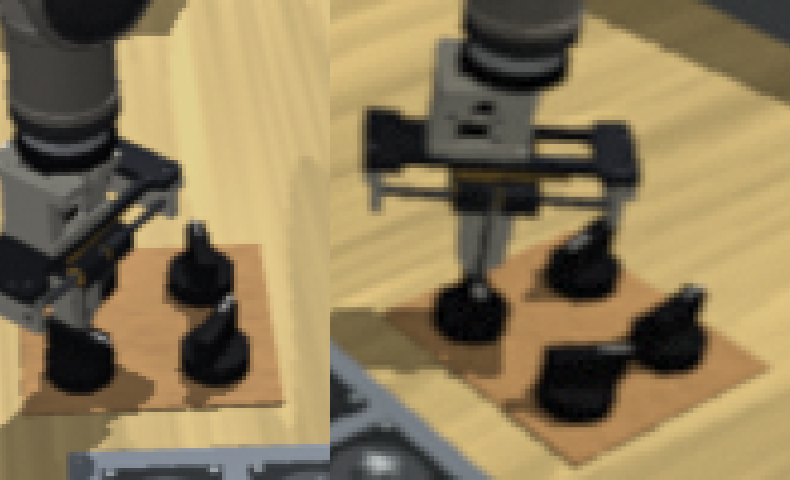

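The fingers look closed just above or behind handle A rather than around it. I check where the reported TCP should project.

Run:
```python
from h import *
for n,(u0,v0,f,du) in {'side':(230,30,4,170),'scene':(355,100,4.8,40-330)}.items():
    c=cam(n)
    for p in [(448.9,292.7,25),(448.9,292.7,50),(448.9,292.7,75),(448.9-18,292.7+16,25),(448.9-18,292.7+16,50)]:
        q=proj(c,p)[0]; print(n,p,q.round(1),'crop',round((q[0]-u0)*f-du),round((q[1]-v0)*f))
```

```text
side (448.9, 292.7, 25) [290.9 117.5] crop 74 350
side (448.9, 292.7, 50) [290.5 111.5] crop 72 326
side (448.9, 292.7, 75) [290.1 105.4] crop 71 301
side (430.9, 308.7, 25) [285.  114.5] crop 50 338
side (430.9, 308.7, 50) [284.6 108.5] crop 48 314
scene (448.9, 292.7, 25) [392.4 161.8] crop 470 297
scene (448.9, 292.7, 50) [393.4 156.2] crop 475 270
scene (448.9, 292.7, 75) [394.5 150.3] crop 479 242
scene (430.9, 308.7, 25) [392.2 157.9] crop 469 278
scene (430.9, 308.7, 50) [393.2 152.3] crop 473 251
```

Both outside views and the fingertip corners in the wrist view, (242,232) and (403,232), put the real tips about 27 mm short of the reported TCP, so I closed just above the bar. I open and go down gently, watching the force.

Emit:
{"api": "jog_arm", "payload": {"targets": [{"xyz": [0, 0, 0], "spin": 0}, {"xyz": [0, 0, 0], "spin": 0}, {"xyz": [0, 0, 0], "spin": 0}, {"xyz": [0, 0, 0], "spin": 0}, {"xyz": [0, 0, 0.05], "spin": 0}, {"xyz": [0, 0, 0.05], "spin": 0}, {"xyz": [0, 0, 0.05], "spin": 0}, {"xyz": [0, 0, 0.05], "spin": 0}, {"xyz": [0, 0, 0.02], "spin": 0}, {"xyz": [0, 0, 0], "spin": 0}], "gripper": 50}}

```text
time: 18.35
tool_pos: [448.9, 292.6, 7.6]
tcp_rot: [-3.141, -0.0, 2.428]
contact_force: [0.0, -1.1, -0.0]
grip_width: 46.2
finger_force: 0.0
```

Emit:
{"api": "jog_arm", "payload": {"targets": [{"xyz": [0, 0, 0], "spin": 0}, {"xyz": [0, 0, 0], "spin": 0}, {"xyz": [0, 0, 0], "spin": 0}, {"xyz": [0, 0, 0], "spin": 0}, {"xyz": [0, 0, 0], "spin": 0}, {"xyz": [0, 0, 0], "spin": 0}, {"xyz": [0, 0, 0], "spin": 0}, {"xyz": [0, 0, 0], "spin": 0}, {"xyz": [0, 0, 0], "spin": 0}, {"xyz": [0, 0, 0], "spin": 0}], "gripper": 0}}

```text
time: 19.6
tool_pos: [449.1, 292.7, 7.8]
tcp_rot: [3.141, 0.0, 2.428]
contact_force: [-0.1, 0.8, 1.5]
grip_width: 17.3
finger_force: 30.0
```

Run:
```python
from h import *
a=bot.capture('side'); b=bot.capture('scene')
c1=cv2.resize(a[30:150,230:390],None,fx=4,fy=4,interpolation=3);c2=cv2.resize(b[100:200,355:475],None,fx=4.8,fy=4.8,interpolation=3)
cv2.imwrite('pics/grip2.png',np.hstack([c1[:,170:500],c2[:,40:500]]))
```

```text
(no output)
```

The grip is real: 17.3 mm wide at 30 N. I regrip 7 mm deeper for a firmer hold, still above the skirt, then lift.

Emit:
{"api": "jog_arm", "payload": {"targets": [{"xyz": [0, 0, 0], "spin": 0}, {"xyz": [0, 0, 0], "spin": 0}, {"xyz": [0, 0, 0], "spin": 0}, {"xyz": [0, 0, 0.03], "spin": 0}, {"xyz": [0, 0, 0.03], "spin": 0}, {"xyz": [0, 0, 0.03], "spin": 0}, {"xyz": [0, 0, 0], "spin": 0}, {"xyz": [0, 0, 0], "spin": 0}, {"xyz": [0, 0, 0], "spin": 0}, {"xyz": [0, 0, 0], "spin": 0}], "gripper": 40}}

```text
time: 20.95
tool_pos: [449.0, 292.7, 0.6]
tcp_rot: [3.141, 0.0, 2.428]
contact_force: [0.4, 0.2, 0.3]
grip_width: 36.8
finger_force: 0.0
```

Emit:
{"api": "jog_arm", "payload": {"targets": [{"xyz": [0, 0, 0], "spin": 0}, {"xyz": [0, 0, 0], "spin": 0}, {"xyz": [0, 0, 0], "spin": 0}, {"xyz": [0, 0, 0], "spin": 0}, {"xyz": [0, 0, 0], "spin": 0}, {"xyz": [0, 0, 0], "spin": 0}, {"xyz": [0, 0, -0.1], "spin": 0}, {"xyz": [0, 0, -0.5], "spin": 0}, {"xyz": [0, 0, -0.6], "spin": 0}, {"xyz": [0, 0, -0.6], "spin": 0}], "gripper": 0}}

```text
time: 22.2
tool_pos: [448.6, 292.5, 146.4]
tcp_rot: [-3.141, -0.0, 2.428]
contact_force: [1.2, 0.5, -1.4]
grip_width: 17.9
finger_force: 30.0
```

```bash
python3 plan.py 603.06 55.2 140 2.194; python3 snap.py hold1
```

```text
t 22.2 pose [448.6 292.5 146.4] 2.428 grip 17.9 F [ 1.2  0.5 -1.4]
shift [-3.402 -0.978  0.079] spin 2.34
22.25 [451.7 294.1 153.1] [3.132 0.004 2.428] [ 0.43  0.4   1.57  0.    1.16 -0.42]
```

View pics/hold1.png

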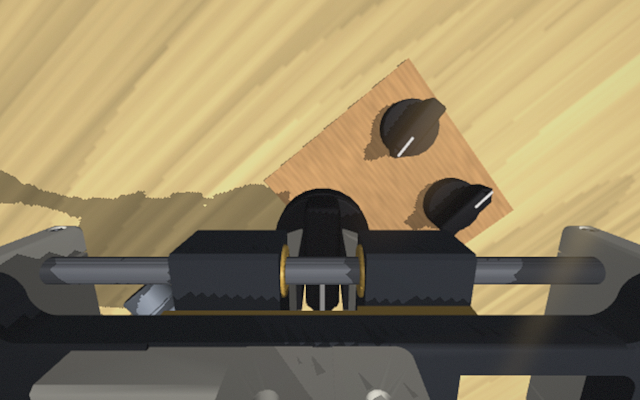

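Handle A is held, centred at (320,210) under the fingers. Now carry it over shaft 1.

Emit:
{"api": "jog_arm", "payload": {"targets": [{"xyz": [-0.486, -0.14, 0], "spin": 0}, {"xyz": [-0.486, -0.14, 0], "spin": 0}, {"xyz": [-0.486, -0.14, 0], "spin": 0}, {"xyz": [-0.486, -0.14, 0], "spin": 0}, {"xyz": [-0.486, -0.14, 0], "spin": 0}, {"xyz": [-0.486, -0.14, 0], "spin": 0}, {"xyz": [-0.486, -0.14, 0], "spin": 0}, {"xyz": [0, 0, 0.08], "spin": 0.78}, {"xyz": [0, 0, 0.08], "spin": 0.78}, {"xyz": [0, 0, 0.08], "spin": 0.78}]}}

```text
time: 23.5
tool_pos: [603.2, 55.0, 125.2]
tcp_rot: [-3.141, -0.0, 2.191]
contact_force: [1.0, 0.1, -0.8]
grip_width: 18.0
finger_force: 30.0
```

Emit:
{"api": "jog_arm", "payload": {"targets": [{"xyz": [0, 0, 0.06], "spin": 0}, {"xyz": [0, 0, 0.05], "spin": 0}, {"xyz": [0, 0, 0], "spin": 0}, {"xyz": [0, 0, 0], "spin": 0}, {"xyz": [0, 0, 0], "spin": 0}, {"xyz": [0, 0, 0], "spin": 0}, {"xyz": [0, 0, 0], "spin": 0}, {"xyz": [0, 0, 0], "spin": 0}, {"xyz": [0, 0, 0], "spin": 0}, {"xyz": [0, 0, 0], "spin": 0}]}}

```text
time: 24.75
tool_pos: [603.3, 55.2, 116.5]
tcp_rot: [3.142, -0.0, 2.194]
contact_force: [0.1, -0.6, -0.8]
grip_width: 17.4
finger_force: 30.0
```

```bash
python3 plan.py 603.06 55.2 92.6 2.194;  python3 plan.py 603.06 55.2 92.6 2.194 1
```

```text
t 24.75 pose [603.3  55.2 116.5] 2.194 grip 17.4 F [ 0.1 -0.6 -0.8]
shift [ 0.002 -0.003  0.299] spin -0.0
t 24.8 pose [603.3  55.2 116.5] 2.194 grip 17.5 F [-0.8 -0.7 -0.9]
shift [ 0.002 -0.003  0.299] spin -0.0
```

Emit:
{"api": "jog_arm", "payload": {"targets": [{"xyz": [0, 0, 0.08], "spin": 0}, {"xyz": [0, 0, 0.08], "spin": 0}, {"xyz": [0, 0, 0.06], "spin": 0}, {"xyz": [0, 0, 0.03], "spin": 0}, {"xyz": [0, 0, 0.03], "spin": 0}, {"xyz": [0, 0, 0.03], "spin": 0}, {"xyz": [0, 0, 0.03], "spin": 0}, {"xyz": [0, 0, 0.02], "spin": 0}, {"xyz": [0, 0, 0], "spin": 0}, {"xyz": [0, 0, 0], "spin": 0}]}}

```text
time: 26.05
tool_pos: [603.4, 55.2, 87.8]
tcp_rot: [3.141, 0.0, 2.194]
contact_force: [-0.5, -0.7, -0.7]
grip_width: 17.7
finger_force: 30.0
```

```bash
python3 plan.py 603.06 55.2 78.6 2.194;python3 -c "
from h import *;print(bot.get_obs()['moment'].round(2))"
```

```text
t 26.05 pose [603.4  55.2  87.8] 2.194 grip 17.7 F [-0.5 -0.7 -0.7]
shift [ 0.002 -0.004  0.115] spin -0.0
[-0.02 -0.02  0.02]
```

No contact force at 5 mm below the shaft top, so the splines mesh. I push home, then turn to OFF.

Emit:
{"api": "jog_arm", "payload": {"targets": [{"xyz": [0, 0, 0.03], "spin": 0}, {"xyz": [0, 0, 0.03], "spin": 0}, {"xyz": [0, 0, 0.03], "spin": 0}, {"xyz": [0, 0, 0.02], "spin": 0}, {"xyz": [0, 0, 0.02], "spin": 0}, {"xyz": [0, 0, 0], "spin": 0}, {"xyz": [0, 0, 0], "spin": 0}, {"xyz": [0, 0, 0], "spin": 0}, {"xyz": [0, 0, 0], "spin": 0}, {"xyz": [0, 0, 0], "spin": 0}]}}

```text
time: 27.3
tool_pos: [603.3, 55.2, 78.5]
tcp_rot: [3.141, 0.0, 2.194]
contact_force: [-2.8, -0.3, 7.5]
grip_width: 17.8
finger_force: 30.0
```

Emit:
{"api": "jog_arm", "payload": {"targets": [{"xyz": [0, 0, 0], "spin": -0.9}, {"xyz": [0, 0, 0], "spin": -0.9}, {"xyz": [0, 0, 0], "spin": -0.9}, {"xyz": [0, 0, 0], "spin": -0.9}, {"xyz": [0, 0, 0], "spin": -0.9}, {"xyz": [0, 0, 0], "spin": -0.9}, {"xyz": [0, 0, 0], "spin": -0.9}, {"xyz": [0, 0, 0], "spin": -0.9}, {"xyz": [0, 0, 0], "spin": -0.9}, {"xyz": [0, 0, 0], "spin": -0.9}]}}

```text
time: 28.55
tool_pos: [603.1, 56.0, 78.5]
tcp_rot: [3.14, 0.0, 3.096]
contact_force: [-4.4, 3.2, 6.4]
grip_width: 17.5
finger_force: 30.1
```

```bash
python3 plan.py 603.06 55.2 78.6 3.0986;python3 -c "
from h import *;print(bot.get_obs()['moment'].round(2))"
```

```text
t 28.55 pose [603.1  56.   78.5] 3.096 grip 17.5 F [-4.4  3.2  6.4]
shift [ 0.001 -0.01  -0.001] spin -0.02
[ 0.39  0.71 -0.34]
```

Seated at z 78.5 with 7 N against the bezel. The groove play means the shaft lags the handle, so I turn a little further to the stop.

Emit:
{"api": "jog_arm", "payload": {"targets": [{"xyz": [0, 0, 0], "spin": -0.3}, {"xyz": [0, 0, 0], "spin": -0.3}, {"xyz": [0, 0, 0], "spin": -0.3}, {"xyz": [0, 0, 0], "spin": -0.3}, {"xyz": [0, 0, 0], "spin": 0}, {"xyz": [0, 0, 0], "spin": 0}, {"xyz": [0, 0, 0], "spin": 0}, {"xyz": [0, 0, 0], "spin": 0}, {"xyz": [0, 0, 0], "spin": 0}, {"xyz": [0, 0, 0], "spin": 0}]}}

```text
time: 29.8
tool_pos: [603.2, 56.0, 78.5]
tcp_rot: [3.14, 0.001, -3.07]
contact_force: [-3.9, 2.6, 7.9]
grip_width: 17.9
finger_force: 30.0
```

```bash
python3 plan.py 603.06 55.2 78.6 3.0986;python3 -c "
from h import *;print(bot.get_obs()['moment'].round(2))"
```

```text
t 29.8 pose [603.2  56.   78.5] -3.07 grip 17.9 F [-3.9  2.6  7.9]
shift [ 0.002 -0.009 -0.001] spin 1.15
[ 0.47  0.68 -0.22]
```

Emit:
{"api": "jog_arm", "payload": {"targets": [{"xyz": [0, 0, 0], "spin": -0.2}, {"xyz": [0, 0, 0], "spin": -0.2}, {"xyz": [0, 0, 0], "spin": -0.2}, {"xyz": [0, 0, 0], "spin": 0}, {"xyz": [0, 0, 0], "spin": 0}, {"xyz": [0, 0, 0], "spin": 0}, {"xyz": [0, 0, 0], "spin": 0}, {"xyz": [0, 0, 0], "spin": 0}, {"xyz": [0, 0, 0], "spin": 0}, {"xyz": [0, 0, 0], "spin": 0}]}}

```text
time: 31.05
tool_pos: [603.3, 56.0, 78.5]
tcp_rot: [3.14, 0.001, -3.011]
contact_force: [-3.5, 3.1, 6.7]
grip_width: 18.0
finger_force: 30.7
```

```bash
python3 plan.py 603.06 55.2 78.6 3.0986;python3 -c "
from h import *;print(bot.get_obs()['moment'].round(2))"
```

```text
t 31.05 pose [603.3  56.   78.5] -3.011 grip 18.0 F [-3.5  3.1  6.7]
shift [ 0.005 -0.01  -0.001] spin 1.74
[ 0.45  0.57 -0.69]
```

The moment of -0.69 N m marks the hard stop. I relieve it within the play, release and lift, then go on to handle B.

Emit:
{"api": "jog_arm", "payload": {"targets": [{"xyz": [0, 0, 0], "spin": 0.3}, {"xyz": [0, 0, 0], "spin": 0.3}, {"xyz": [0, 0, 0], "spin": 0.3}, {"xyz": [0, 0, 0], "spin": 0.1}, {"xyz": [0, 0, 0], "spin": 0}, {"xyz": [0, 0, 0], "spin": 0}, {"xyz": [0, 0, 0], "spin": 0}, {"xyz": [0, 0, 0], "spin": 0}, {"xyz": [0, 0, 0], "spin": 0}, {"xyz": [0, 0, 0], "spin": 0}]}}

```text
time: 32.3
tool_pos: [603.6, 55.8, 78.5]
tcp_rot: [3.141, 0.001, -3.109]
contact_force: [-2.5, 2.1, 6.0]
grip_width: 18.1
finger_force: 29.9
```

Emit:
{"api": "jog_arm", "payload": {"targets": [{"xyz": [0, 0, 0], "spin": 0}, {"xyz": [0, 0, 0], "spin": 0}, {"xyz": [0, 0, 0], "spin": 0}, {"xyz": [0, 0, 0], "spin": 0}, {"xyz": [0, 0, -0.1], "spin": 0}, {"xyz": [0, 0, -0.2], "spin": 0}, {"xyz": [0, 0, -0.4], "spin": 0}, {"xyz": [0, 0, -0.5], "spin": 0}, {"xyz": [0, 0, -0.3], "spin": 0}, {"xyz": [0, 0, 0], "spin": 0}], "gripper": 45}}

```text
time: 33.55
tool_pos: [604.6, 55.2, 200.5]
tcp_rot: [-3.141, 0.006, -3.109]
contact_force: [0.5, 0.3, -0.9]
grip_width: 41.5
finger_force: 0.0
```

Emit:
{"api": "jog_arm", "payload": {"targets": [{"xyz": [0.21, 0.47, 0], "spin": 0}, {"xyz": [0.21, 0.47, 0], "spin": 0}, {"xyz": [0.21, 0.47, 0], "spin": 0}, {"xyz": [0.21, 0.47, 0], "spin": 0}, {"xyz": [0.21, 0.47, 0], "spin": 0}, {"xyz": [0.21, 0.47, 0], "spin": 0}, {"xyz": [0.21, 0.47, 0], "spin": 0}, {"xyz": [0, 0, 0], "spin": 1}, {"xyz": [0, 0, 0], "spin": 1}, {"xyz": [0, 0, 0], "spin": 1}]}}

```text
time: 34.8
tool_pos: [476.6, 314.4, 196.1]
tcp_rot: [-3.14, -0.002, 2.871]
contact_force: [0.7, -0.5, 0.2]
grip_width: 41.5
finger_force: 0.0
```

Emit:
{"api": "jog_arm", "payload": {"targets": [{"xyz": [0, 0, 0], "spin": 1}, {"xyz": [0, 0, 0], "spin": 1}, {"xyz": [0, 0, 0], "spin": 1}, {"xyz": [0, 0, 0], "spin": 1}, {"xyz": [0, 0, 0], "spin": 1}, {"xyz": [0, 0, 0], "spin": 1}, {"xyz": [0, 0, 0], "spin": 1}, {"xyz": [0, 0, 0], "spin": 1}, {"xyz": [0, 0, 0], "spin": 1}, {"xyz": [0, 0, 0], "spin": 1}]}}

```text
time: 36.05
tool_pos: [476.7, 314.2, 196.2]
tcp_rot: [-3.14, 0.0, 1.87]
contact_force: [-0.1, 0.3, -0.1]
grip_width: 41.4
finger_force: 0.0
```

```bash
python3 snap.py card4
cat > hm.py <<'E'
"hm.py pkl: measure every listed handle near its expected pose"
import sys
from meas import *
c,im=pickle.load(open(sys.argv[1]+'.pkl','rb'))
hs={'A':((448.4,292.1),-.709),'B':((458.5,403.1),-1.35),'C':((560,291.2),1.035),'D':((557.9,389.5),1.66)}
for k in sys.argv[2]:
    (x,y),t=hs[k]
    g=proj(c,[x,y,45])[0]; n=proj(c,[x+22*np.cos(t),y+22*np.sin(t),50])[0]
    print(k,g.round(),*handle(c,im,g,3,n,clip=38))
E
python3 hm.py card4 BD; python3 plan.py 458.9 403.1 120 1.791
```

```text
36.1 [476.7 314.2 196.2] [-3.14   0.     1.867] [0.45 0.43 1.4  0.   1.32 0.15]
B [331. 102.] [459.  402.2] -1.349 lateral of line 0.07 line along 10.3 31.6 in 0.44 57
D [411. 142.] [561.5 389.9] 1.681 lateral of line 3.57 line along 10.0 31.6 in nan 57
t 36.1 pose [476.7 314.2 196.2] 1.867 grip 41.7 F [ 0.8 -0.8  0.4]
shift [1.128 0.111 0.952] spin 0.76meas.py:55: RuntimeWarning: Mean of empty slice.
  return f.x.round(1),round(ang,3),'lateral of line',round((ctr-f.x)@n_,2),'line along',((p-f.x)@dv).min().round(1),((p-f.x)@dv).max().round(1),'in',(abs(res(f.x))<.8).mean().round(2),k.sum()
  ret = ret.dtype.type(ret / rcount)
```

Emit:
{"api": "jog_arm", "payload": {"targets": [{"xyz": [0.375, 0.04, 0], "spin": 0}, {"xyz": [0.375, 0.04, 0.2], "spin": 0}, {"xyz": [0.375, 0.03, 0.4], "spin": 0}, {"xyz": [0, 0, 0.4], "spin": 0.76}, {"xyz": [0, 0, 0.5], "spin": 0}, {"xyz": [0, 0, 0.39], "spin": 0}, {"xyz": [0, 0, 0], "spin": 0}, {"xyz": [0, 0, 0], "spin": 0}, {"xyz": [0, 0, 0], "spin": 0}, {"xyz": [0, 0, 0], "spin": 0}]}}

```text
time: 37.35
tool_pos: [459.4, 403.4, 47.4]
tcp_rot: [3.14, -0.001, 1.798]
contact_force: [-0.5, 0.8, -0.1]
grip_width: 41.0
finger_force: 0.0
```

```bash
python3 plan.py 459.0 402.8 0.6 1.791
```

```text
t 37.35 pose [459.4 403.4  47.4] 1.798 grip 41.0 F [-0.5  0.8 -0.1]
shift [-0.006 -0.007  0.585] spin 0.07
```

Emit:
{"api": "jog_arm", "payload": {"targets": [{"xyz": [-0.006, -0.006, 0.2], "spin": 0.05}, {"xyz": [0, 0, 0.2], "spin": 0}, {"xyz": [0, 0, 0.125], "spin": 0}, {"xyz": [0, 0, 0.06], "spin": 0}, {"xyz": [0, 0, 0], "spin": 0}, {"xyz": [0, 0, 0], "spin": 0}, {"xyz": [0, 0, 0], "spin": 0}, {"xyz": [0, 0, 0], "spin": 0}, {"xyz": [0, 0, 0], "spin": 0}, {"xyz": [0, 0, 0], "spin": 0}]}}

```text
time: 38.6
tool_pos: [458.5, 402.5, -0.6]
tcp_rot: [3.141, -0.0, 1.793]
contact_force: [0.6, -0.1, 1.2]
grip_width: 41.2
finger_force: 0.0
```

Emit:
{"api": "jog_arm", "payload": {"targets": [{"xyz": [0, 0, 0], "spin": 0}, {"xyz": [0, 0, 0], "spin": 0}, {"xyz": [0, 0, 0], "spin": 0}, {"xyz": [0, 0, 0], "spin": 0}, {"xyz": [0, 0, 0], "spin": 0}, {"xyz": [0, 0, 0], "spin": 0}, {"xyz": [0, 0, 0], "spin": 0}, {"xyz": [0, 0, 0], "spin": 0}, {"xyz": [0, 0, 0], "spin": 0}, {"xyz": [0, 0, 0], "spin": 0}], "gripper": 0}}

```text
time: 39.85
tool_pos: [458.5, 402.5, -0.6]
tcp_rot: [3.141, -0.0, 1.793]
contact_force: [1.8, 0.9, 0.2]
grip_width: 18.0
finger_force: 30.0
```

Emit:
{"api": "jog_arm", "payload": {"targets": [{"xyz": [0, 0, -0.1], "spin": 0}, {"xyz": [0, 0, -0.4], "spin": 0}, {"xyz": [0, 0, -0.5], "spin": 0}, {"xyz": [0, 0, -0.6], "spin": 0}, {"xyz": [0, 0, -0.5], "spin": 0}, {"xyz": [0, 0, 0], "spin": 0}, {"xyz": [0, 0, 0], "spin": 0}, {"xyz": [0, 0, 0], "spin": 0}, {"xyz": [0, 0, 0], "spin": 0}, {"xyz": [0, 0, 0], "spin": 0}]}}

```text
time: 41.1
tool_pos: [458.3, 402.3, 166.6]
tcp_rot: [-3.14, 0.0, 1.793]
contact_force: [0.2, -1.2, -1.9]
grip_width: 17.3
finger_force: 30.0
```

```bash
python3 plan.py 497.83 59.73 140 1.717
```

```text
t 41.1 pose [458.3 402.3 166.6] 1.793 grip 17.3 F [ 0.2 -1.2 -1.9]
shift [-4.286 -0.461  0.333] spin 0.76
```

Emit:
{"api": "jog_arm", "payload": {"targets": [{"xyz": [-0.476, -0.051, 0], "spin": 0}, {"xyz": [-0.476, -0.051, 0], "spin": 0}, {"xyz": [-0.476, -0.051, 0], "spin": 0}, {"xyz": [-0.476, -0.051, 0], "spin": 0}, {"xyz": [-0.476, -0.051, 0], "spin": 0}, {"xyz": [-0.476, -0.051, 0], "spin": 0}, {"xyz": [-0.476, -0.051, 0], "spin": 0}, {"xyz": [-0.476, -0.051, 0], "spin": 0}, {"xyz": [-0.476, -0.051, 0], "spin": 0}, {"xyz": [0, 0, 0], "spin": 0.76}]}}

```text
time: 42.35
tool_pos: [498.5, 57.6, 167.3]
tcp_rot: [3.142, 0.001, 1.712]
contact_force: [-0.7, 0.5, -1.3]
grip_width: 17.3
finger_force: 30.0
```

Emit:
{"api": "jog_arm", "payload": {"targets": [{"xyz": [0, 0, 0.2], "spin": 0}, {"xyz": [0, 0, 0.2], "spin": 0}, {"xyz": [0, 0, 0.2], "spin": 0}, {"xyz": [0, 0, 0], "spin": 0}, {"xyz": [0, 0, 0], "spin": 0}, {"xyz": [0, 0, 0], "spin": 0}, {"xyz": [0, 0, 0], "spin": 0}, {"xyz": [0, 0, 0], "spin": 0}, {"xyz": [0, 0, 0], "spin": 0}, {"xyz": [0, 0, 0], "spin": 0}]}}

```text
time: 43.6
tool_pos: [498.1, 60.1, 119.3]
tcp_rot: [3.142, -0.0, 1.717]
contact_force: [-0.4, -0.2, -1.8]
grip_width: 17.7
finger_force: 30.0
```

```bash
python3 plan.py 497.83 59.73 86.8 1.717
```

```text
t 43.6 pose [498.1  60.1 119.3] 1.717 grip 17.7 F [-0.4 -0.2 -1.8]
shift [-0.004 -0.004  0.407] spin -0.0
```

Emit:
{"api": "jog_arm", "payload": {"targets": [{"xyz": [-0.005, -0.004, 0.1], "spin": 0}, {"xyz": [0, 0, 0.1], "spin": 0}, {"xyz": [0, 0, 0.06], "spin": 0}, {"xyz": [0, 0, 0.03], "spin": 0}, {"xyz": [0, 0, 0.03], "spin": 0}, {"xyz": [0, 0, 0.03], "spin": 0}, {"xyz": [0, 0, 0.03], "spin": 0}, {"xyz": [0, 0, 0.025], "spin": 0}, {"xyz": [0, 0, 0], "spin": 0}, {"xyz": [0, 0, 0], "spin": 0}]}}

```text
time: 44.85
tool_pos: [497.9, 59.6, 87.0]
tcp_rot: [3.141, -0.0, 1.717]
contact_force: [-0.2, -0.5, -1.0]
grip_width: 17.6
finger_force: 30.0
```

```bash
python3 plan.py 497.83 59.73 77.4 1.717
```

```text
t 44.85 pose [497.9  59.6  87. ] 1.717 grip 17.6 F [-0.2 -0.5 -1. ]
shift [ 0.001 -0.001  0.12 ] spin -0.0
```

Emit:
{"api": "jog_arm", "payload": {"targets": [{"xyz": [0, 0, 0.03], "spin": 0}, {"xyz": [0, 0, 0.03], "spin": 0}, {"xyz": [0, 0, 0.03], "spin": 0}, {"xyz": [0, 0, 0.02], "spin": 0}, {"xyz": [0, 0, 0.02], "spin": 0}, {"xyz": [0, 0, 0], "spin": 0}, {"xyz": [0, 0, 0], "spin": 0}, {"xyz": [0, 0, 0], "spin": 0}, {"xyz": [0, 0, 0], "spin": -0.7}, {"xyz": [0, 0, 0], "spin": -0.9}]}}

```text
time: 46.1
tool_pos: [498.4, 59.6, 77.3]
tcp_rot: [3.14, 0.0, 1.879]
contact_force: [-1.5, 0.6, 4.3]
grip_width: 17.4
finger_force: 30.1
```

Emit:
{"api": "jog_arm", "payload": {"targets": [{"xyz": [0, 0, 0], "spin": -0.95}, {"xyz": [0, 0, 0], "spin": -0.95}, {"xyz": [0, 0, 0], "spin": -0.95}, {"xyz": [0, 0, 0], "spin": -0.95}, {"xyz": [0, 0, 0], "spin": -0.95}, {"xyz": [0, 0, 0], "spin": -0.95}, {"xyz": [0, 0, 0], "spin": -0.95}, {"xyz": [0, 0, 0], "spin": -0.95}, {"xyz": [0, 0, 0], "spin": -0.95}, {"xyz": [0, 0, 0], "spin": -0.95}]}}

```text
time: 47.35
tool_pos: [499.0, 60.2, 77.3]
tcp_rot: [3.14, 0.002, 2.829]
contact_force: [0.8, 3.4, 3.7]
grip_width: 18.1
finger_force: 30.1
```

Emit:
{"api": "jog_arm", "payload": {"targets": [{"xyz": [0, 0, 0], "spin": -0.95}, {"xyz": [0, 0, 0], "spin": -0.95}, {"xyz": [0, 0, 0], "spin": -0.8}, {"xyz": [0, 0, 0], "spin": -0.4}, {"xyz": [0, 0, 0], "spin": -0.4}, {"xyz": [0, 0, 0], "spin": -0.4}, {"xyz": [0, 0, 0], "spin": -0.3}, {"xyz": [0, 0, 0], "spin": 0}, {"xyz": [0, 0, 0], "spin": 0}, {"xyz": [0, 0, 0], "spin": 0}]}}

```text
time: 48.6
tool_pos: [499.0, 60.5, 77.3]
tcp_rot: [3.14, 0.003, -3.038]
contact_force: [1.2, 5.7, 4.2]
grip_width: 18.0
finger_force: 30.3
```

```bash
python3 plan.py 497.83 59.73 77.4 3.0986;python3 -c "
from h import *;print(bot.get_obs()['moment'].round(2))"
```

```text
t 48.6 pose [499.   60.5  77.3] -3.038 grip 18.0 F [1.2 5.7 4.2]
shift [ 0.016 -0.008 -0.001] spin 1.47
[ 0.97 -0.22 -0.66]
```

Stop reached again (-0.66 N m). I relieve, release, lift and survey the card.

Emit:
{"api": "jog_arm", "payload": {"targets": [{"xyz": [0, 0, 0], "spin": 0.3}, {"xyz": [0, 0, 0], "spin": 0.3}, {"xyz": [0, 0, 0], "spin": 0.2}, {"xyz": [0, 0, 0], "spin": 0.1}, {"xyz": [0, 0, 0], "spin": 0}, {"xyz": [0, 0, 0], "spin": 0}, {"xyz": [0, 0, 0], "spin": 0}, {"xyz": [0, 0, 0], "spin": 0}, {"xyz": [0, 0, 0], "spin": 0}, {"xyz": [0, 0, 0], "spin": 0}]}}

```text
time: 49.85
tool_pos: [499.0, 59.6, 77.3]
tcp_rot: [3.142, 0.003, -3.126]
contact_force: [2.0, 3.2, 5.4]
grip_width: 17.6
finger_force: 30.0
```

Emit:
{"api": "jog_arm", "payload": {"targets": [{"xyz": [0, 0, 0], "spin": 0}, {"xyz": [0, 0, 0], "spin": 0}, {"xyz": [0, 0, 0], "spin": 0}, {"xyz": [0, 0, 0], "spin": 0}, {"xyz": [0, 0, -0.1], "spin": 0}, {"xyz": [0, 0, -0.2], "spin": 0}, {"xyz": [0, 0, -0.4], "spin": 0}, {"xyz": [0, 0, -0.5], "spin": 0}, {"xyz": [0, 0, -0.3], "spin": 0}, {"xyz": [0, 0, 0], "spin": 0}], "gripper": 45}}

```text
time: 51.1
tool_pos: [499.0, 59.6, 198.7]
tcp_rot: [-3.141, 0.005, -3.126]
contact_force: [0.4, -0.0, 0.7]
grip_width: 41.0
finger_force: 0.0
```

Emit:
{"api": "jog_arm", "payload": {"targets": [{"xyz": [-0.185, 0.485, 0], "spin": 0}, {"xyz": [-0.185, 0.485, 0], "spin": 0}, {"xyz": [-0.185, 0.485, 0], "spin": 0}, {"xyz": [-0.185, 0.485, 0], "spin": 0}, {"xyz": [-0.185, 0.485, 0], "spin": 0}, {"xyz": [-0.185, 0.485, 0], "spin": 0}, {"xyz": [-0.185, 0.485, 0], "spin": 0}, {"xyz": [0, 0, 0], "spin": 0}, {"xyz": [0, 0, 0], "spin": 0}, {"xyz": [0, 0, 0], "spin": 0}]}}

```text
time: 52.35
tool_pos: [597.2, 331.6, 196.4]
tcp_rot: [-3.141, -0.0, -3.127]
contact_force: [-0.4, -0.4, -0.4]
grip_width: 41.2
finger_force: 0.0
```

```bash
python3 snap.py card5; python3 hm.py card5 CD; python3 plan.py 560.0 291.3 47 4.172
```

```text
52.4 [597.3 331.7 196.7] [-3.141 -0.    -3.128] [ 0.39  0.65  1.02 -0.    1.47 -1.19]
C [288. 152.] [559.7 290.8] 1.036 lateral of line 0.61 line along 10.3 33.0 in 0.38 56
D [375. 151.] [557.8 389.6] 1.675 lateral of line 0.24 line along 9.6 31.9 in 0.39 57
t 52.4 pose [597.3 331.7 196.7] -3.128 grip 41.2 F [0.9 0.8 0.4]
shift [ 0.473 -0.498  1.871] spin -10.16
```

Emit:
{"api": "jog_arm", "payload": {"targets": [{"xyz": [0.241, -0.249, 0], "spin": 0}, {"xyz": [0.241, -0.249, 0], "spin": 0}, {"xyz": [0, 0, 0.2], "spin": -1}, {"xyz": [0, 0, 0.2], "spin": -1}, {"xyz": [0, 0, 0.2], "spin": -1}, {"xyz": [0, 0, 0.2], "spin": -1}, {"xyz": [0, 0, 0.2], "spin": -1}, {"xyz": [0, 0, 0.2], "spin": -1}, {"xyz": [0, 0, 0.2], "spin": -1}, {"xyz": [0, 0, 0.2], "spin": -1}]}}

```text
time: 53.65
tool_pos: [559.6, 291.5, 68.6]
tcp_rot: [-3.141, 0.001, -2.324]
contact_force: [-0.9, -0.2, 0.1]
grip_width: 41.4
finger_force: 0.0
```

Emit:
{"api": "jog_arm", "payload": {"targets": [{"xyz": [0, 0, 0.2], "spin": -1}, {"xyz": [0, 0, 0.07], "spin": -1}, {"xyz": [0, 0, 0], "spin": -0.16}, {"xyz": [0, 0, 0], "spin": 0}, {"xyz": [0, 0, 0], "spin": 0}, {"xyz": [0, 0, 0], "spin": 0}, {"xyz": [0, 0, 0], "spin": 0}, {"xyz": [0, 0, 0], "spin": 0}, {"xyz": [0, 0, 0], "spin": 0}, {"xyz": [0, 0, 0], "spin": 0}]}}

```text
time: 54.9
tool_pos: [559.4, 292.3, 46.9]
tcp_rot: [3.142, -0.0, -2.11]
contact_force: [0.4, 0.5, -0.1]
grip_width: 41.3
finger_force: 0.0
```

```bash
python3 plan.py 559.3 291.3 0 4.176
```

```text
t 54.9 pose [559.4 292.3  46.9] -2.11 grip 41.3 F [ 0.4  0.5 -0.1]
shift [ 0.011 -0.006  0.586] spin -0.03
```

Emit:
{"api": "jog_arm", "payload": {"targets": [{"xyz": [0.01, -0.005, 0.2], "spin": 0}, {"xyz": [0, 0, 0.2], "spin": 0}, {"xyz": [0, 0, 0.12], "spin": 0}, {"xyz": [0, 0, 0.06], "spin": 0}, {"xyz": [0, 0, 0], "spin": 0}, {"xyz": [0, 0, 0], "spin": 0}, {"xyz": [0, 0, 0], "spin": 0}, {"xyz": [0, 0, 0], "spin": 0}, {"xyz": [0, 0, 0], "spin": 0}, {"xyz": [0, 0, 0], "spin": 0}]}}

```text
time: 56.15
tool_pos: [559.4, 291.5, 0.6]
tcp_rot: [-3.142, 0.0, -2.11]
contact_force: [0.9, -0.2, 0.1]
grip_width: 41.6
finger_force: 0.0
```

Emit:
{"api": "jog_arm", "payload": {"targets": [{"xyz": [0, 0, 0], "spin": 0}, {"xyz": [0, 0, 0], "spin": 0}, {"xyz": [0, 0, 0], "spin": 0}, {"xyz": [0, 0, 0], "spin": 0}, {"xyz": [0, 0, 0], "spin": 0}, {"xyz": [0, 0, 0], "spin": 0}, {"xyz": [0, 0, 0], "spin": 0}, {"xyz": [0, 0, 0], "spin": 0}, {"xyz": [0, 0, 0], "spin": 0}, {"xyz": [0, 0, 0], "spin": 0}], "gripper": 0}}

```text
time: 57.4
tool_pos: [559.3, 291.5, 0.5]
tcp_rot: [3.142, 0.0, -2.11]
contact_force: [-1.2, 0.6, -0.3]
grip_width: 17.7
finger_force: 30.0
```

Emit:
{"api": "jog_arm", "payload": {"targets": [{"xyz": [0, 0, -0.1], "spin": 0}, {"xyz": [0, 0, -0.4], "spin": 0}, {"xyz": [0, 0, -0.5], "spin": 0}, {"xyz": [0, 0, -0.6], "spin": 0}, {"xyz": [0, 0, -0.5], "spin": 0}, {"xyz": [0, 0, 0], "spin": 0}, {"xyz": [0, 0, 0], "spin": 0}, {"xyz": [0, 0, 0], "spin": 0}, {"xyz": [0, 0, 0], "spin": 0}, {"xyz": [0, 0, 0], "spin": 0}]}}

```text
time: 58.65
tool_pos: [559.1, 291.4, 167.8]
tcp_rot: [3.141, -0.001, -2.11]
contact_force: [-0.6, -0.5, -1.7]
grip_width: 17.9
finger_force: 30.0
```

```bash
python3 plan.py 493.28 -45.5 140 3.059
```

```text
t 58.65 pose [559.1 291.4 167.8] -2.11 grip 17.9 F [-0.6 -0.5 -1.7]
shift [ 4.035 -1.457  0.348] spin 11.14
```

Emit:
{"api": "jog_arm", "payload": {"targets": [{"xyz": [0.448, -0.162, 0], "spin": 0}, {"xyz": [0.448, -0.162, 0], "spin": 0}, {"xyz": [0.448, -0.162, 0], "spin": 0}, {"xyz": [0.448, -0.162, 0], "spin": 0}, {"xyz": [0.448, -0.162, 0], "spin": 0}, {"xyz": [0.448, -0.162, 0], "spin": 0}, {"xyz": [0.448, -0.162, 0], "spin": 0}, {"xyz": [0.448, -0.162, 0], "spin": 0}, {"xyz": [0.448, -0.162, 0], "spin": 0}, {"xyz": [0, 0, 0], "spin": 0.95}]}}

```text
time: 59.9
tool_pos: [493.3, -47.6, 168.5]
tcp_rot: [-3.141, -0.0, -2.211]
contact_force: [-0.7, -0.0, -1.8]
grip_width: 17.5
finger_force: 30.0
```

Emit:
{"api": "jog_arm", "payload": {"targets": [{"xyz": [0, 0, 0], "spin": 1}, {"xyz": [0, 0, 0], "spin": 1}, {"xyz": [0, 0, 0], "spin": 1}, {"xyz": [0, 0, 0], "spin": 1}, {"xyz": [0, 0, 0], "spin": 1}, {"xyz": [0, 0, 0], "spin": 1}, {"xyz": [0, 0, 0], "spin": 1}, {"xyz": [0, 0, 0], "spin": 1}, {"xyz": [0, 0, 0], "spin": 1}, {"xyz": [0, 0, 0], "spin": 1}]}}

```text
time: 61.15
tool_pos: [493.6, -45.2, 168.5]
tcp_rot: [3.142, 0.0, 3.074]
contact_force: [0.5, 0.2, -1.8]
grip_width: 17.7
finger_force: 30.0
```

Emit:
{"api": "jog_arm", "payload": {"targets": [{"xyz": [0, 0, 0.2], "spin": 0.19}, {"xyz": [0, 0, 0.2], "spin": 0}, {"xyz": [0, 0, 0.2], "spin": 0}, {"xyz": [0, 0, 0], "spin": 0}, {"xyz": [0, 0, 0], "spin": 0}, {"xyz": [0, 0, 0], "spin": 0}, {"xyz": [0, 0, 0], "spin": 0}, {"xyz": [0, 0, 0], "spin": 0}, {"xyz": [0, 0, 0], "spin": 0}, {"xyz": [0, 0, 0], "spin": 0}]}}

```text
time: 62.4
tool_pos: [493.6, -45.2, 120.5]
tcp_rot: [3.141, 0.0, 3.059]
contact_force: [0.1, -0.9, -1.6]
grip_width: 17.7
finger_force: 30.0
```

```bash
python3 plan.py 493.28 -45.5 87.5 3.059
```

```text
t 62.4 pose [493.6 -45.2 120.5] 3.059 grip 17.7 F [ 0.1 -0.9 -1.6]
shift [ 0.004 -0.004  0.413] spin -0.0
```

Emit:
{"api": "jog_arm", "payload": {"targets": [{"xyz": [0.004, -0.004, 0.1], "spin": 0}, {"xyz": [0, 0, 0.1], "spin": 0}, {"xyz": [0, 0, 0.06], "spin": 0}, {"xyz": [0, 0, 0.03], "spin": 0}, {"xyz": [0, 0, 0.03], "spin": 0}, {"xyz": [0, 0, 0.03], "spin": 0}, {"xyz": [0, 0, 0.03], "spin": 0}, {"xyz": [0, 0, 0.03], "spin": 0}, {"xyz": [0, 0, 0], "spin": 0}, {"xyz": [0, 0, 0], "spin": 0}]}}

```text
time: 63.65
tool_pos: [493.0, -45.3, 87.5]
tcp_rot: [3.141, -0.001, 3.059]
contact_force: [-1.9, 0.8, -2.1]
grip_width: 17.5
finger_force: 30.0
```

```bash
python3 plan.py 493.28 -45.5 78.5 3.059
```

```text
t 63.65 pose [493.  -45.3  87.5] 3.059 grip 17.5 F [-1.9  0.8 -2.1]
shift [-0.004 -0.002  0.112] spin -0.0
```

Emit:
{"api": "jog_arm", "payload": {"targets": [{"xyz": [0, 0, 0.03], "spin": 0}, {"xyz": [0, 0, 0.03], "spin": 0}, {"xyz": [0, 0, 0.03], "spin": 0}, {"xyz": [0, 0, 0.02], "spin": 0}, {"xyz": [0, 0, 0.015], "spin": 0}, {"xyz": [0, 0, 0], "spin": 0}, {"xyz": [0, 0, 0], "spin": 0}, {"xyz": [0, 0, 0], "spin": 0}, {"xyz": [0, 0, 0], "spin": 0}, {"xyz": [0, 0, 0], "spin": 0}]}}

```text
time: 64.9
tool_pos: [493.0, -45.3, 78.5]
tcp_rot: [3.141, -0.0, 3.059]
contact_force: [-7.8, 3.3, 9.4]
grip_width: 17.6
finger_force: 30.0
```

Emit:
{"api": "jog_arm", "payload": {"targets": [{"xyz": [0, 0, 0], "spin": -0.4}, {"xyz": [0, 0, 0], "spin": -0.4}, {"xyz": [0, 0, 0], "spin": -0.4}, {"xyz": [0, 0, 0], "spin": -0.4}, {"xyz": [0, 0, 0], "spin": -0.3}, {"xyz": [0, 0, 0], "spin": 0}, {"xyz": [0, 0, 0], "spin": 0}, {"xyz": [0, 0, 0], "spin": 0}, {"xyz": [0, 0, 0], "spin": 0}, {"xyz": [0, 0, 0], "spin": 0}]}}

```text
time: 66.15
tool_pos: [492.6, -44.8, 78.5]
tcp_rot: [3.14, -0.001, -3.036]
contact_force: [-7.7, 6.0, 10.4]
grip_width: 17.6
finger_force: 30.4
```

```bash
python3 plan.py 493.28 -45.5 78.5 3.0986;python3 -c "
from h import *;print(bot.get_obs()['moment'].round(2))"
```

```text
t 66.15 pose [492.6 -44.8  78.5] -3.036 grip 17.6 F [-7.7  6.  10.4]
shift [-0.007 -0.01  -0.   ] spin 1.49
[ 0.9  1.4 -0.6]
```

Emit:
{"api": "jog_arm", "payload": {"targets": [{"xyz": [0, 0, 0], "spin": 0.3}, {"xyz": [0, 0, 0], "spin": 0.3}, {"xyz": [0, 0, 0], "spin": 0.2}, {"xyz": [0, 0, 0], "spin": 0.1}, {"xyz": [0, 0, 0], "spin": 0}, {"xyz": [0, 0, 0], "spin": 0}, {"xyz": [0, 0, 0], "spin": 0}, {"xyz": [0, 0, 0], "spin": 0}, {"xyz": [0, 0, 0], "spin": 0}, {"xyz": [0, 0, 0], "spin": 0}]}}

```text
time: 67.4
tool_pos: [492.9, -45.0, 78.5]
tcp_rot: [3.141, -0.0, -3.124]
contact_force: [-7.0, 3.5, 9.9]
grip_width: 18.0
finger_force: 30.0
```

Emit:
{"api": "jog_arm", "payload": {"targets": [{"xyz": [0, 0, 0], "spin": 0}, {"xyz": [0, 0, 0], "spin": 0}, {"xyz": [0, 0, 0], "spin": 0}, {"xyz": [0, 0, 0], "spin": 0}, {"xyz": [0, 0, -0.1], "spin": 0}, {"xyz": [0, 0, -0.2], "spin": 0}, {"xyz": [0, 0, -0.4], "spin": 0}, {"xyz": [0, 0, -0.5], "spin": 0}, {"xyz": [0, 0, -0.3], "spin": 0}, {"xyz": [0, 0, 0], "spin": 0}], "gripper": 45}}

```text
time: 68.65
tool_pos: [494.5, -45.8, 199.8]
tcp_rot: [-3.14, 0.005, -3.124]
contact_force: [0.4, 0.3, -0.9]
grip_width: 41.5
finger_force: 0.0
```

Emit:
{"api": "jog_arm", "payload": {"targets": [{"xyz": [-0.138, 0.47, 0], "spin": 0}, {"xyz": [-0.138, 0.47, 0], "spin": 0}, {"xyz": [-0.138, 0.47, 0], "spin": 0}, {"xyz": [-0.138, 0.47, 0], "spin": 0}, {"xyz": [-0.138, 0.47, 0], "spin": 0}, {"xyz": [-0.138, 0.47, 0], "spin": 0}, {"xyz": [-0.138, 0.47, 0], "spin": 0}, {"xyz": [-0.138, 0.47, 0], "spin": 0}, {"xyz": [-0.138, 0.47, 0], "spin": 0}, {"xyz": [-0.138, 0.47, 0], "spin": 0}]}}

```text
time: 69.9
tool_pos: [597.0, 333.3, 196.0]
tcp_rot: [-3.141, -0.002, -3.124]
contact_force: [0.6, 0.4, 0.2]
grip_width: 41.4
finger_force: 0.0
```

```bash
python3 snap.py card6; python3 hm.py card6 D; python3 plan.py 557.6 389.6 47 4.807
```

```text
69.95 [596.9 337.9 195.2] [ 3.140e+00 -2.000e-03 -3.122e+00] [ 0.4   0.66  1.01  0.    1.48 -1.19]
D [373. 152.] [557.9 389.7] 1.673 lateral of line 0.41 line along 9.9 31.1 in 0.44 55
t 69.95 pose [596.9 337.9 195.2] -3.122 grip 41.3 F [-4.1  0.6 -1. ]
shift [0.478 0.655 1.853] spin -16.45
```

Emit:
{"api": "jog_arm", "payload": {"targets": [{"xyz": [0, 0, 0], "spin": -0.97}, {"xyz": [0, 0, 0], "spin": -0.97}, {"xyz": [0, 0, 0], "spin": -0.97}, {"xyz": [0, 0, 0], "spin": -0.97}, {"xyz": [0, 0, 0], "spin": -0.97}, {"xyz": [0, 0, 0], "spin": -0.97}, {"xyz": [0, 0, 0], "spin": -0.97}, {"xyz": [0, 0, 0], "spin": -0.97}, {"xyz": [0, 0, 0], "spin": -0.97}, {"xyz": [0, 0, 0], "spin": -0.97}]}}

```text
time: 71.2
tool_pos: [596.7, 331.9, 196.0]
tcp_rot: [3.14, -0.002, -2.151]
contact_force: [-0.0, -1.3, -0.7]
grip_width: 41.7
finger_force: 0.0
```

Emit:
{"api": "jog_arm", "payload": {"targets": [{"xyz": [0, 0, 0], "spin": -0.97}, {"xyz": [0, 0, 0], "spin": -0.97}, {"xyz": [0, 0, 0], "spin": -0.97}, {"xyz": [0, 0, 0], "spin": -0.97}, {"xyz": [0, 0, 0], "spin": -0.97}, {"xyz": [0, 0, 0], "spin": -0.97}, {"xyz": [0, 0, 0], "spin": -0.97}, {"xyz": [0, 0, 0.4], "spin": 0}, {"xyz": [0, 0, 0.4], "spin": 0}, {"xyz": [0, 0, 0], "spin": 0}]}}

```text
time: 72.45
tool_pos: [595.0, 331.2, 129.6]
tcp_rot: [3.134, -0.002, -1.475]
contact_force: [-0.3, 0.3, 0.4]
grip_width: 41.5
finger_force: 0.0
```

```bash
python3 plan.py 557.5 389.1 47 4.809
```

```text
t 72.45 pose [595.  331.2 129.6] -1.475 grip 41.5 F [-0.3  0.3  0.4]
shift [-0.765  0.398  1.032] spin -0.01
```

Emit:
{"api": "jog_arm", "payload": {"targets": [{"xyz": [-0.379, 0.208, 0], "spin": 0}, {"xyz": [-0.379, 0.208, 0], "spin": 0}, {"xyz": [0, 0, 0.3], "spin": 0}, {"xyz": [0, 0, 0.3], "spin": 0}, {"xyz": [0, 0, 0.25], "spin": 0}, {"xyz": [0, 0, 0], "spin": 0}, {"xyz": [0, 0, 0], "spin": 0}, {"xyz": [0, 0, 0], "spin": 0}, {"xyz": [0, 0, 0], "spin": 0}, {"xyz": [0, 0, 0], "spin": 0}]}}

```text
time: 73.7
tool_pos: [558.5, 389.6, 66.2]
tcp_rot: [-3.141, 0.0, -1.475]
contact_force: [-0.5, -0.3, 0.4]
grip_width: 41.2
finger_force: 0.0
```

```bash
python3 plan.py 557.5 389.1 0.3 4.809
```

```text
t 73.7 pose [558.5 389.6  66.2] -1.475 grip 41.2 F [-0.5 -0.3  0.4]
shift [0.005 0.013 0.823] spin -0.01
```

Emit:
{"api": "jog_arm", "payload": {"targets": [{"xyz": [0.005, 0.012, 0.2], "spin": 0}, {"xyz": [0, 0, 0.25], "spin": 0}, {"xyz": [0, 0, 0.2], "spin": 0}, {"xyz": [0, 0, 0.1], "spin": 0}, {"xyz": [0, 0, 0.07], "spin": 0}, {"xyz": [0, 0, 0], "spin": 0}, {"xyz": [0, 0, 0], "spin": 0}, {"xyz": [0, 0, 0], "spin": 0}, {"xyz": [0, 0, 0], "spin": 0}, {"xyz": [0, 0, 0], "spin": 0}]}}

```text
time: 74.95
tool_pos: [557.5, 389.1, 0.3]
tcp_rot: [-3.141, 0.0, -1.475]
contact_force: [0.2, -0.1, -0.0]
grip_width: 41.7
finger_force: 0.0
```

Emit:
{"api": "jog_arm", "payload": {"targets": [{"xyz": [0, 0, 0], "spin": 0}, {"xyz": [0, 0, 0], "spin": 0}, {"xyz": [0, 0, 0], "spin": 0}, {"xyz": [0, 0, 0], "spin": 0}, {"xyz": [0, 0, 0], "spin": 0}, {"xyz": [0, 0, 0], "spin": 0}, {"xyz": [0, 0, 0], "spin": 0}, {"xyz": [0, 0, 0], "spin": 0}, {"xyz": [0, 0, 0], "spin": 0}, {"xyz": [0, 0, 0], "spin": 0}], "gripper": 0}}

```text
time: 76.2
tool_pos: [557.4, 389.1, 0.1]
tcp_rot: [-3.142, 0.0, -1.475]
contact_force: [0.4, 0.3, -0.9]
grip_width: 17.8
finger_force: 30.0
```

Emit:
{"api": "jog_arm", "payload": {"targets": [{"xyz": [0, 0, -0.1], "spin": 0}, {"xyz": [0, 0, -0.4], "spin": 0}, {"xyz": [0, 0, -0.5], "spin": 0}, {"xyz": [0, 0, -0.6], "spin": 0}, {"xyz": [0, 0, -0.5], "spin": 0}, {"xyz": [0, 0, 0], "spin": 0}, {"xyz": [0, 0, 0], "spin": 0}, {"xyz": [0, 0, 0], "spin": 0}, {"xyz": [0, 0, 0], "spin": 0}, {"xyz": [0, 0, 0], "spin": 0}]}}

```text
time: 77.45
tool_pos: [557.2, 388.9, 167.4]
tcp_rot: [3.141, -0.0, -1.475]
contact_force: [0.4, -0.7, -1.3]
grip_width: 17.8
finger_force: 30.0
```

```bash
python3 plan.py 598.4 -50.0 140 2.505
```

```text
t 77.45 pose [557.2 388.9 167.4] -1.475 grip 17.8 F [ 0.4 -0.7 -1.3]
shift [5.511 0.01  0.343] spin 23.03
```

Emit:
{"api": "jog_arm", "payload": {"targets": [{"xyz": [0.5, 0, 0], "spin": 0}, {"xyz": [0.5, 0, 0], "spin": 0}, {"xyz": [0.5, 0, 0], "spin": 0}, {"xyz": [0.5, 0, 0], "spin": 0}, {"xyz": [0.5, 0, 0], "spin": 0}, {"xyz": [0.5, 0, 0], "spin": 0}, {"xyz": [0.5, 0, 0], "spin": 0}, {"xyz": [0.5, 0, 0], "spin": 0}, {"xyz": [0.5, 0, 0], "spin": 0}, {"xyz": [0.5, 0, 0], "spin": 0}]}}

```text
time: 78.7
tool_pos: [583.6, 48.0, 168.7]
tcp_rot: [-3.133, -0.085, -1.579]
contact_force: [0.1, -0.1, -2.1]
grip_width: 17.9
finger_force: 30.0
```

Emit:
{"api": "jog_arm", "payload": {"targets": [{"xyz": [0.51, 0.01, 0], "spin": 0}, {"xyz": [0, 0, 0], "spin": 1}, {"xyz": [0, 0, 0], "spin": 1}, {"xyz": [0, 0, 0], "spin": 1}, {"xyz": [0, 0, 0], "spin": 1}, {"xyz": [0, 0, 0], "spin": 1}, {"xyz": [0, 0, 0], "spin": 1}, {"xyz": [0, 0, 0], "spin": 1}, {"xyz": [0, 0, 0], "spin": 1}, {"xyz": [0, 0, 0], "spin": 1}]}}

```text
time: 79.95
tool_pos: [581.6, 22.1, 169.8]
tcp_rot: [-3.051, -0.055, -2.51]
contact_force: [0.4, -1.0, -1.4]
grip_width: 17.6
finger_force: 30.0
```

Emit:
{"api": "jog_arm", "payload": {"targets": [{"xyz": [0, 0, 0], "spin": 1}, {"xyz": [0, 0, 0], "spin": 1}, {"xyz": [0, 0, 0], "spin": 1}, {"xyz": [0, 0, 0], "spin": 1}, {"xyz": [0, 0, 0], "spin": 1}, {"xyz": [0, 0, 0], "spin": 1}, {"xyz": [0, 0, 0], "spin": 1}, {"xyz": [0, 0, 0], "spin": 1}, {"xyz": [0, 0, 0], "spin": 1}, {"xyz": [0, 0, 0], "spin": 1}]}}

```text
time: 81.2
tool_pos: [581.6, 22.1, 169.8]
tcp_rot: [-3.046, 0.046, 2.778]
contact_force: [0.4, 0.2, -1.3]
grip_width: 17.3
finger_force: 30.0
```

Emit:
{"api": "jog_arm", "payload": {"targets": [{"xyz": [0, 0, 0], "spin": 1}, {"xyz": [0, 0, 0], "spin": 1}, {"xyz": [0, 0, 0], "spin": 1}, {"xyz": [0, 0, 0], "spin": 1}, {"xyz": [0, 0, 0.2], "spin": 0.03}, {"xyz": [0, 0, 0.2], "spin": 0}, {"xyz": [0, 0, 0.2], "spin": 0}, {"xyz": [0, 0, 0], "spin": 0}, {"xyz": [0, 0, 0], "spin": 0}, {"xyz": [0, 0, 0], "spin": 0}]}}

```text
time: 82.45
tool_pos: [582.6, 17.9, 122.6]
tcp_rot: [-3.073, 0.08, 2.38]
contact_force: [0.0, 0.0, -1.1]
grip_width: 17.6
finger_force: 30.0
```

```bash
python3 plan.py 598.4 -50.0 87.2 2.505 1
```

```text
t 82.5 pose [582.5  17.9 122.6] 2.38 grip 17.7 F [-0.4  1.  -1. ]
shift [-0.73  -0.478  0.442] spin -1.25
```

The arm met the last joint's limit on that path and the tool tilted by about 6 degrees. I raise it, hold, and see whether it recovers.

Emit:
{"api": "jog_arm", "payload": {"targets": [{"xyz": [0, 0, -0.3], "spin": 0}, {"xyz": [0, 0, -0.3], "spin": 0}, {"xyz": [0, 0, -0.2], "spin": 0}, {"xyz": [0, 0, 0], "spin": 0}, {"xyz": [0, 0, 0], "spin": 0}, {"xyz": [0, 0, 0], "spin": 0}, {"xyz": [0, 0, 0], "spin": 0}, {"xyz": [0, 0, 0], "spin": 0}, {"xyz": [0, 0, 0], "spin": 0}, {"xyz": [0, 0, 0], "spin": 0}]}}

```text
time: 83.75
tool_pos: [581.6, 24.6, 185.6]
tcp_rot: [-3.072, 0.079, 2.38]
contact_force: [-0.1, 0.4, -1.5]
grip_width: 17.8
finger_force: 30.0
```

Run:
```python
from h import *
o=bot.get_obs();print(o['time'],o['tool_pos'],o['tcp_rot'],o['joint_positions'].round(3))
for r in ([-3.133,-.085,-1.579],[-3.051,-.055,-2.51],[-3.046,.046,2.778],[-3.073,.08,2.38],o['tcp_rot']): print((Ro.from_euler('xyz',r).as_matrix()[:,2]).round(3))
```

```text
83.75 [581.58659262  24.60915072 185.60662784] [-3.07190539  0.07926375  2.37964074] [-0.027  0.457  1.386 -0.109  1.289 -0.803]
[ 0.008 -0.085 -0.996]
[ 0.009 -0.105 -0.994]
[ 0.009 -0.105 -0.994]
[ 0.01  -0.105 -0.994]
[ 0.009 -0.105 -0.994]
```

The tilt is locked in (joint 4 at -0.109), caused at joint 6's lower limit. Nudging spin against the upper limit should undo it, so I spin there at a safe height.

Emit:
{"api": "jog_arm", "payload": {"targets": [{"xyz": [0, 0, 0], "spin": 1}, {"xyz": [0, 0, 0], "spin": 1}, {"xyz": [0, 0, 0], "spin": 1}, {"xyz": [0, 0, 0], "spin": 1}, {"xyz": [0, 0, 0], "spin": 1}, {"xyz": [0, 0, 0], "spin": 1}, {"xyz": [0, 0, 0], "spin": 1}, {"xyz": [0, 0, 0], "spin": 1}, {"xyz": [0, 0, 0], "spin": 1}, {"xyz": [0, 0, 0], "spin": 1}]}}

```text
time: 85.0
tool_pos: [581.6, 24.6, 185.6]
tcp_rot: [3.112, 0.101, 1.372]
contact_force: [0.4, 0.0, -2.2]
grip_width: 17.9
finger_force: 30.0
```

Emit:
{"api": "jog_arm", "payload": {"targets": [{"xyz": [0, 0, 0], "spin": 1}, {"xyz": [0, 0, 0], "spin": 1}, {"xyz": [0, 0, 0], "spin": 1}, {"xyz": [0, 0, 0], "spin": 1}, {"xyz": [0, 0, 0], "spin": 1}, {"xyz": [0, 0, 0], "spin": 1}, {"xyz": [0, 0, 0], "spin": 1}, {"xyz": [0, 0, 0], "spin": 1}, {"xyz": [0, 0, 0], "spin": 1}, {"xyz": [0, 0, 0], "spin": 1}]}}

```text
time: 86.25
tool_pos: [581.6, 24.6, 185.6]
tcp_rot: [3.04, 0.03, 0.372]
contact_force: [0.4, -0.6, -1.5]
grip_width: 17.9
finger_force: 30.0
```

Emit:
{"api": "jog_arm", "payload": {"targets": [{"xyz": [0, 0, 0], "spin": 1}, {"xyz": [0, 0, 0], "spin": 1}, {"xyz": [0, 0, 0], "spin": 1}, {"xyz": [0, 0, 0], "spin": 1}, {"xyz": [0, 0, 0], "spin": 1}, {"xyz": [0, 0, 0], "spin": 1}, {"xyz": [0, 0, 0], "spin": 1}, {"xyz": [0, 0, 0], "spin": 1}, {"xyz": [0, 0, 0], "spin": 1}, {"xyz": [0, 0, 0], "spin": 1}]}}

```text
time: 87.5
tool_pos: [581.6, 24.6, 185.6]
tcp_rot: [3.062, -0.069, -0.624]
contact_force: [0.2, 0.8, -1.1]
grip_width: 17.4
finger_force: 30.0
```

Emit:
{"api": "jog_arm", "payload": {"targets": [{"xyz": [0, 0, 0], "spin": 1}, {"xyz": [0, 0, 0], "spin": 1}, {"xyz": [0, 0, 0], "spin": 1}, {"xyz": [0, 0, 0], "spin": 1}, {"xyz": [0, 0, 0], "spin": 1}, {"xyz": [0, 0, 0], "spin": 1}, {"xyz": [0, 0, 0], "spin": 1}, {"xyz": [0, 0, 0], "spin": 1}, {"xyz": [0, 0, 0], "spin": 1}, {"xyz": [0, 0, 0], "spin": 0.3}]}}

```text
time: 88.75
tool_pos: [581.7, 20.0, 186.3]
tcp_rot: [-3.135, -0.098, -1.545]
contact_force: [0.8, 0.5, -1.1]
grip_width: 17.8
finger_force: 30.0
```

```bash
cat > tilt.py <<'E'
from h import *
o=bot.get_obs();print(round(o['time'],2),o['tool_pos'].round(1),o['tcp_rot'].round(3),o['joint_positions'].round(3),Ro.from_euler('xyz',o['tcp_rot']).as_matrix()[:,2].round(4))
E
python3 tilt.py
```

```text
88.75 [581.7  20.  186.3] [-3.135 -0.098 -1.545] [-0.039  0.455  1.386 -0.102  1.289  3.104] [ 0.009  -0.098  -0.9952]
```

Joint 6 is at its limit and the tilt has begun to fall. I keep nudging.

Emit:
{"api": "jog_arm", "payload": {"targets": [{"xyz": [0, 0, 0], "spin": 0.3}, {"xyz": [0, 0, 0], "spin": 0.3}, {"xyz": [0, 0, 0], "spin": 0.3}, {"xyz": [0, 0, 0], "spin": 0.3}, {"xyz": [0, 0, 0], "spin": 0.3}, {"xyz": [0, 0, 0], "spin": 0}, {"xyz": [0, 0, 0], "spin": 0}, {"xyz": [0, 0, 0], "spin": 0}, {"xyz": [0, 0, 0], "spin": 0}, {"xyz": [0, 0, 0], "spin": 0}]}}

```text
time: 90.0
tool_pos: [580.6, -11.9, 189.7]
tcp_rot: [-3.126, -0.053, -1.64]
contact_force: [-0.1, 0.1, -1.6]
grip_width: 17.6
finger_force: 30.0
```

```bash
python3 tilt.py
```

```text
90.0 [580.6 -11.9 189.7] [-3.126 -0.053 -1.64 ] [-0.121  0.444  1.392 -0.055  1.289  3.104] [ 0.0114 -0.0543 -0.9985]
```

Emit:
{"api": "jog_arm", "payload": {"targets": [{"xyz": [0, 0, 0], "spin": 0.3}, {"xyz": [0, 0, 0], "spin": 0.3}, {"xyz": [0, 0, 0], "spin": 0.3}, {"xyz": [0, 0, 0], "spin": 0.3}, {"xyz": [0, 0, 0], "spin": 0.3}, {"xyz": [0, 0, 0], "spin": 0}, {"xyz": [0, 0, 0], "spin": 0}, {"xyz": [0, 0, 0], "spin": 0}, {"xyz": [0, 0, 0], "spin": 0}, {"xyz": [0, 0, 0], "spin": 0}]}}

```text
time: 91.25
tool_pos: [575.7, -43.5, 190.9]
tcp_rot: [-3.122, -0.008, -1.736]
contact_force: [-0.3, 0.6, -1.4]
grip_width: 17.7
finger_force: 30.0
```

```bash
python3 tilt.py
```

```text
91.25 [575.7 -43.5 190.9] [-3.122 -0.008 -1.736] [-0.204  0.432  1.407 -0.007  1.283  3.105] [ 0.0185 -0.0108 -0.9998]
```

The tilt is down to about 1 degree, small against the bore's play. I spin back to the shaft-2 angle.

Emit:
{"api": "jog_arm", "payload": {"targets": [{"xyz": [0, 0, 0], "spin": 0.25}, {"xyz": [0, 0, 0], "spin": -1}, {"xyz": [0, 0, 0], "spin": -1}, {"xyz": [0, 0, 0], "spin": -1}, {"xyz": [0, 0, 0], "spin": -1}, {"xyz": [0, 0, 0], "spin": -1}, {"xyz": [0, 0, 0], "spin": -1}, {"xyz": [0, 0, 0], "spin": -1}, {"xyz": [0, 0, 0], "spin": -1}, {"xyz": [0, 0, 0], "spin": -1}]}}

```text
time: 92.5
tool_pos: [574.5, -49.3, 190.9]
tcp_rot: [-3.129, -0.016, -0.85]
contact_force: [-0.1, 0.5, -1.2]
grip_width: 17.8
finger_force: 30.0
```

Emit:
{"api": "jog_arm", "payload": {"targets": [{"xyz": [0, 0, 0], "spin": -1}, {"xyz": [0, 0, 0], "spin": -1}, {"xyz": [0, 0, 0], "spin": -1}, {"xyz": [0, 0, 0], "spin": -1}, {"xyz": [0, 0, 0], "spin": -1}, {"xyz": [0, 0, 0], "spin": -1}, {"xyz": [0, 0, 0], "spin": -1}, {"xyz": [0, 0, 0], "spin": -1}, {"xyz": [0, 0, 0], "spin": -1}, {"xyz": [0, 0, 0], "spin": -1}]}}

```text
time: 93.75
tool_pos: [574.4, -49.3, 190.9]
tcp_rot: [3.135, -0.019, 0.15]
contact_force: [-0.4, 0.4, -1.3]
grip_width: 17.9
finger_force: 30.0
```

Emit:
{"api": "jog_arm", "payload": {"targets": [{"xyz": [0, 0, 0], "spin": -1}, {"xyz": [0, 0, 0], "spin": -1}, {"xyz": [0, 0, 0], "spin": -1}, {"xyz": [0, 0, 0], "spin": -1}, {"xyz": [0, 0, 0], "spin": -1}, {"xyz": [0, 0, 0], "spin": -1}, {"xyz": [0, 0, 0], "spin": -1}, {"xyz": [0, 0, 0], "spin": -1}, {"xyz": [0, 0, 0], "spin": -1}, {"xyz": [0, 0, 0], "spin": -1}]}}

```text
time: 95.0
tool_pos: [574.5, -49.3, 190.9]
tcp_rot: [3.122, -0.005, 1.15]
contact_force: [0.5, 0.3, -1.5]
grip_width: 17.9
finger_force: 30.0
```

Emit:
{"api": "jog_arm", "payload": {"targets": [{"xyz": [0, 0, 0], "spin": -1}, {"xyz": [0, 0, 0], "spin": -1}, {"xyz": [0, 0, 0], "spin": -1}, {"xyz": [0, 0, 0], "spin": -1}, {"xyz": [0, 0, 0], "spin": -1}, {"xyz": [0, 0, 0], "spin": -1}, {"xyz": [0, 0, 0], "spin": -1}, {"xyz": [0, 0, 0], "spin": -1}, {"xyz": [0, 0, 0], "spin": -1}, {"xyz": [0, 0, 0], "spin": -1}]}}

```text
time: 96.25
tool_pos: [574.5, -49.3, 190.9]
tcp_rot: [3.127, 0.014, 2.15]
contact_force: [0.3, 0.8, -2.1]
grip_width: 17.9
finger_force: 30.0
```

```bash
python3 tilt.py; python3 plan.py 598.4 -50 120 2.505
```

```text
96.25 [574.5 -49.3 190.9] [3.127 0.014 2.15 ] [-2.190e-01  4.290e-01  1.410e+00  1.000e-03  1.282e+00 -7.990e-01] [ 0.0202 -0.0036 -0.9998]
t 96.25 pose [574.5 -49.3 190.9] 2.15 grip 17.9 F [ 0.3  0.8 -2.1]
shift [-0.171  0.246  0.886] spin -3.55
```

Emit:
{"api": "jog_arm", "payload": {"targets": [{"xyz": [0, 0, 0], "spin": -0.9}, {"xyz": [0, 0, 0], "spin": -0.9}, {"xyz": [0, 0, 0], "spin": -0.9}, {"xyz": [0, 0, 0], "spin": -0.85}, {"xyz": [-0.26, 0.155, 0.1], "spin": 0}, {"xyz": [0, 0, 0.35], "spin": 0}, {"xyz": [0, 0, 0.4], "spin": 0}, {"xyz": [0, 0, 0], "spin": 0}, {"xyz": [0, 0, 0], "spin": 0}, {"xyz": [0, 0, 0], "spin": 0}]}}

```text
time: 97.5
tool_pos: [600.9, -51.9, 125.1]
tcp_rot: [3.131, 0.021, 2.502]
contact_force: [0.1, -0.2, -1.2]
grip_width: 18.0
finger_force: 30.0
```

Emit:
{"api": "jog_arm", "payload": {"targets": [{"xyz": [0, 0, 0], "spin": 0}, {"xyz": [0, 0, 0], "spin": 0}, {"xyz": [0, 0, 0], "spin": 0}, {"xyz": [0, 0, 0], "spin": 0}, {"xyz": [0, 0, 0], "spin": 0}, {"xyz": [0, 0, 0], "spin": 0}, {"xyz": [0, 0, 0], "spin": 0}, {"xyz": [0, 0, 0], "spin": 0}, {"xyz": [0, 0, 0], "spin": 0}, {"xyz": [0, 0, 0], "spin": 0}]}}

```text
time: 98.75
tool_pos: [600.0, -51.6, 123.4]
tcp_rot: [3.133, 0.018, 2.503]
contact_force: [0.0, 0.3, -1.6]
grip_width: 17.6
finger_force: 30.0
```

```bash
python3 tilt.py; python3 plan.py 598.4 -50 87.2 2.505
```

```text
98.75 [600.  -51.6 123.4] [3.133 0.018 2.503] [-2.130e-01  5.340e-01  1.431e+00  1.000e-03  1.156e+00 -1.146e+00] [ 0.0202 -0.0037 -0.9998]
t 98.75 pose [600.  -51.6 123.4] 2.503 grip 17.6 F [ 0.   0.3 -1.6]
shift [0.028 0.004 0.453] spin -0.02
```

Emit:
{"api": "jog_arm", "payload": {"targets": [{"xyz": [0.037, 0, 0.1], "spin": 0}, {"xyz": [0, 0, 0.1], "spin": 0}, {"xyz": [0, 0, 0.05], "spin": 0}, {"xyz": [0, 0, 0.05], "spin": 0}, {"xyz": [0, 0, 0], "spin": 0}, {"xyz": [0, 0, 0], "spin": 0}, {"xyz": [0, 0, 0], "spin": 0}, {"xyz": [0, 0, 0], "spin": 0}, {"xyz": [0, 0, 0], "spin": 0}, {"xyz": [0, 0, 0], "spin": 0}]}}

```text
time: 100.0
tool_pos: [598.1, -49.9, 99.4]
tcp_rot: [3.133, 0.018, 2.503]
contact_force: [0.0, 0.1, -0.9]
grip_width: 17.7
finger_force: 30.0
```

```bash
python3 plan.py 598.3 -50 87.2 2.505
```

```text
t 100.0 pose [598.1 -49.9  99.4] 2.503 grip 17.7 F [ 0.   0.1 -0.9]
shift [-0.003  0.001  0.153] spin -0.02
```

Emit:
{"api": "jog_arm", "payload": {"targets": [{"xyz": [0, 0, 0.03], "spin": 0}, {"xyz": [0, 0, 0.03], "spin": 0}, {"xyz": [0, 0, 0.03], "spin": 0}, {"xyz": [0, 0, 0.03], "spin": 0}, {"xyz": [0, 0, 0.03], "spin": 0}, {"xyz": [0, 0, 0], "spin": 0}, {"xyz": [0, 0, 0], "spin": 0}, {"xyz": [0, 0, 0], "spin": 0}, {"xyz": [0, 0, 0], "spin": 0}, {"xyz": [0, 0, 0], "spin": 0}]}}

```text
time: 101.25
tool_pos: [598.0, -49.6, 87.1]
tcp_rot: [3.133, 0.017, 2.503]
contact_force: [-0.4, 5.2, -3.8]
grip_width: 17.4
finger_force: 30.0
```

```bash
python3 plan.py 598.3 -50 78.2 2.505
```

```text
t 101.25 pose [598.  -49.6  87.1] 2.503 grip 17.4 F [-0.4  5.2 -3.8]
shift [-0.006 -0.001  0.111] spin -0.02
```

Emit:
{"api": "jog_arm", "payload": {"targets": [{"xyz": [-0.003, 0, 0.03], "spin": 0}, {"xyz": [0, 0, 0.03], "spin": 0}, {"xyz": [0, 0, 0.03], "spin": 0}, {"xyz": [0, 0, 0.02], "spin": 0}, {"xyz": [0, 0, 0.015], "spin": 0}, {"xyz": [0, 0, 0], "spin": 0}, {"xyz": [0, 0, 0], "spin": 0}, {"xyz": [0, 0, 0], "spin": 0}, {"xyz": [0, 0, 0], "spin": 0}, {"xyz": [0, 0, 0], "spin": 0}]}}

```text
time: 102.5
tool_pos: [598.7, -49.4, 78.4]
tcp_rot: [3.132, 0.018, 2.503]
contact_force: [-3.9, 7.4, 3.7]
grip_width: 17.7
finger_force: 30.0
```

```bash
python3 plan.py 598.3 -50 78.2 2.505;python3 -c "
from h import *;print(bot.get_obs()['moment'].round(2))"
```

```text
t 102.5 pose [598.7 -49.4  78.4] 2.503 grip 17.7 F [-3.9  7.4  3.7]
shift [ 0.    -0.009  0.002] spin -0.02
[1.34 0.72 0.08]
```

Emit:
{"api": "jog_arm", "payload": {"targets": [{"xyz": [0, 0, 0.003], "spin": -0.7}, {"xyz": [0, 0, 0], "spin": -0.8}, {"xyz": [0, 0, 0], "spin": -0.8}, {"xyz": [0, 0, 0], "spin": -0.8}, {"xyz": [0, 0, 0], "spin": -0.8}, {"xyz": [0, 0, 0], "spin": -0.8}, {"xyz": [0, 0, 0], "spin": -0.8}, {"xyz": [0, 0, 0], "spin": -0.5}, {"xyz": [0, 0, 0], "spin": -0.5}, {"xyz": [0, 0, 0], "spin": -0.3}]}}

```text
time: 103.75
tool_pos: [598.3, -49.1, 78.2]
tcp_rot: [-3.139, 0.02, -3.1]
contact_force: [-4.8, 7.1, 5.2]
grip_width: 17.7
finger_force: 30.1
```

Emit:
{"api": "jog_arm", "payload": {"targets": [{"xyz": [0, 0, 0], "spin": -0.3}, {"xyz": [0, 0, 0], "spin": -0.3}, {"xyz": [0, 0, 0], "spin": -0.3}, {"xyz": [0, 0, 0], "spin": 0}, {"xyz": [0, 0, 0], "spin": 0}, {"xyz": [0, 0, 0], "spin": 0}, {"xyz": [0, 0, 0], "spin": 0}, {"xyz": [0, 0, 0], "spin": 0}, {"xyz": [0, 0, 0], "spin": 0}, {"xyz": [0, 0, 0], "spin": 0}]}}

```text
time: 105.0
tool_pos: [598.4, -49.3, 78.2]
tcp_rot: [-3.137, 0.02, -3.012]
contact_force: [-3.9, 8.0, 5.4]
grip_width: 17.8
finger_force: 30.7
```

```bash
python3 plan.py 598.3 -50 78.2 3.0986;python3 -c "
from h import *;print(bot.get_obs()['moment'].round(2))"
```

```text
t 105.0 pose [598.4 -49.3  78.2] -3.012 grip 17.8 F [-3.9  8.   5.4]
shift [ 0.003 -0.009  0.   ] spin 1.73
[ 1.54  0.92 -0.71]
```

All four are seated and turned to OFF. I relieve, release and lift, then look at the spare handle by the tray.

Emit:
{"api": "jog_arm", "payload": {"targets": [{"xyz": [0, 0, 0], "spin": 0.3}, {"xyz": [0, 0, 0], "spin": 0.3}, {"xyz": [0, 0, 0], "spin": 0.2}, {"xyz": [0, 0, 0], "spin": 0.1}, {"xyz": [0, 0, 0], "spin": 0}, {"xyz": [0, 0, 0], "spin": 0}, {"xyz": [0, 0, 0], "spin": 0}, {"xyz": [0, 0, 0], "spin": 0}, {"xyz": [0, 0, 0], "spin": 0}, {"xyz": [0, 0, 0], "spin": 0}]}}

```text
time: 106.25
tool_pos: [598.5, -49.6, 78.2]
tcp_rot: [-3.138, 0.02, -3.1]
contact_force: [-3.1, 5.7, 3.9]
grip_width: 17.8
finger_force: 30.0
```

Emit:
{"api": "jog_arm", "payload": {"targets": [{"xyz": [0, 0, 0], "spin": 0}, {"xyz": [0, 0, 0], "spin": 0}, {"xyz": [0, 0, 0], "spin": 0}, {"xyz": [0, 0, 0], "spin": 0}, {"xyz": [0, 0, -0.1], "spin": 0}, {"xyz": [0, 0, -0.2], "spin": 0}, {"xyz": [0, 0, -0.4], "spin": 0}, {"xyz": [0, 0, -0.5], "spin": 0}, {"xyz": [0, 0, -0.3], "spin": 0}, {"xyz": [0, 0, 0], "spin": 0}], "gripper": 45}}

```text
time: 107.5
tool_pos: [597.6, -50.0, 200.3]
tcp_rot: [-3.136, 0.026, -3.1]
contact_force: [-0.4, 0.5, -0.8]
grip_width: 41.1
finger_force: 0.0
```

Emit:
{"api": "jog_arm", "payload": {"targets": [{"xyz": [-0.1, -0.497, 0], "spin": 0}, {"xyz": [-0.1, -0.497, 0], "spin": 0}, {"xyz": [-0.1, -0.497, 0], "spin": 0}, {"xyz": [-0.1, -0.497, 0], "spin": 0}, {"xyz": [-0.1, -0.497, 0], "spin": 0}, {"xyz": [-0.1, -0.497, 0], "spin": 0}, {"xyz": [-0.1, -0.497, 0], "spin": 0}, {"xyz": [0, 0, 0], "spin": 0}, {"xyz": [0, 0, 0], "spin": 0}, {"xyz": [0, 0, 0], "spin": 0}]}}

```text
time: 108.75
tool_pos: [663.8, -324.1, 199.5]
tcp_rot: [-3.138, 0.02, -3.099]
contact_force: [-0.1, 1.2, 0.7]
grip_width: 41.1
finger_force: 0.0
```

```bash
python3 snap.py tray1; python3 tilt.py
python3 - <<'E'
from h import *
a=bot.capture('side'); cv2.imwrite('pics/side_mid.png',a)
w=cv2.imread('pics/tray1.png')[:240]
cv2.imwrite('pics/tray1v.png',np.vstack([w,cv2.resize(a[80:340,260:440],(485,700))[:0].reshape(0,640,3) if 0 else cv2.resize(a[120:320,240:460],(640,360))[:360]]))
E
```

```text
108.8 [ 663.9 -324.1  199.8] [-3.137  0.02  -3.099] [-0.56  0.76  0.81  0.01  1.56 -2.17]
108.8 [ 663.9 -324.1  199.8] [-3.137  0.02  -3.099] [-0.561  0.758  0.806  0.008  1.558 -2.175] [ 0.0202 -0.0035 -0.9998]
```

View pics/tray1v.png

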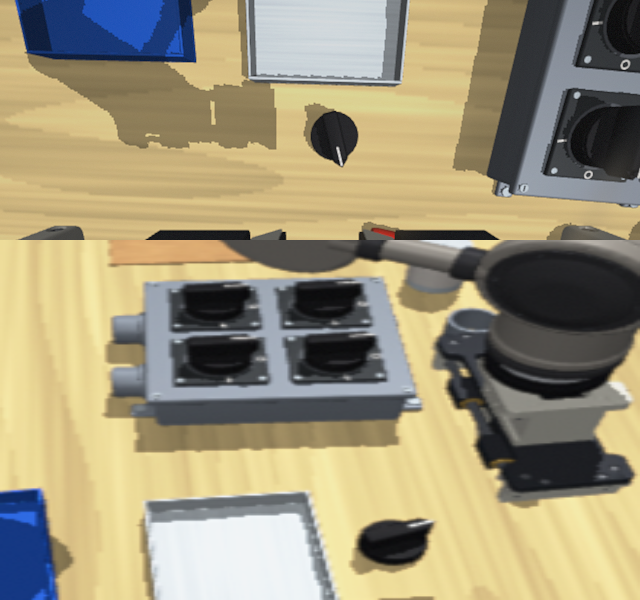

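The wrist view shows the spare handle at (335,135) with its nose at (341,157), and the metal tray's near edge at row 80. The lower half shows all four handles on the switches, bars along the box x. I measure the spare and the tray.

```bash
python3 - <<'E'
from meas import *
c,im=pickle.load(open('tray1.pkl','rb'))
r=handle(c,im,(335,135),0,(341,157),clip=38);print(*r)
print('tray rim near edge',cast(c,[(249,82),(402,83)],34).round(1))
E
python3 plan.py 600 -340 120 3.1416
```

```text
[ 612.8 -313.5] 0.303 lateral of line -0.17 line along 10.2 31.7 in 0.46 51
tray rim near edge [[ 557.1 -411.3   34. ]
 [ 551.  -241.9   34. ]]
t 108.85 pose [ 663.9 -324.3  199.9] -3.099 grip 41.6 F [ 0.2 -0.   1.2]
shift [ 0.806 -0.162  0.999] spin 0.43
```

The spare was knocked about 3 cm and now stands at (612.8,-313.5), θ 0.30. I go there and re-plan just above it.

Emit:
{"api": "jog_arm", "payload": {"targets": [{"xyz": [0.34, 0.08, 0.1], "spin": 0}, {"xyz": [0.34, 0.08, 0.2], "spin": 0}, {"xyz": [0, 0, 0.3], "spin": -0.9}, {"xyz": [0, 0, 0.4], "spin": -0.9}, {"xyz": [0, 0, 0.4], "spin": -0.8}, {"xyz": [0, 0, 0.4], "spin": 0}, {"xyz": [0, 0, 0], "spin": 0}, {"xyz": [0, 0, 0], "spin": 0}, {"xyz": [0, 0, 0], "spin": 0}, {"xyz": [0, 0, 0], "spin": 0}]}}

```text
time: 110.1
tool_pos: [612.3, -315.8, 55.8]
tcp_rot: [-3.13, 0.019, -2.84]
contact_force: [0.0, 0.0, -0.7]
grip_width: 41.4
finger_force: 0.0
```

```bash
python3 plan.py 612.0 -313.4 -1.5 3.445
```

```text
t 110.1 pose [ 612.3 -315.8   55.8] -2.84 grip 41.4 F [ 0.   0.  -0.7]
shift [-0.006  0.03   0.716] spin -0.02
```

Emit:
{"api": "jog_arm", "payload": {"targets": [{"xyz": [0, 0.03, 0.1], "spin": 0}, {"xyz": [0, 0, 0.2], "spin": 0}, {"xyz": [0, 0, 0.2], "spin": 0}, {"xyz": [0, 0, 0.12], "spin": 0}, {"xyz": [0, 0, 0.08], "spin": 0}, {"xyz": [0, 0, 0], "spin": 0}, {"xyz": [0, 0, 0], "spin": 0}, {"xyz": [0, 0, 0], "spin": 0}, {"xyz": [0, 0, 0], "spin": 0}, {"xyz": [0, 0, 0], "spin": 0}]}}

```text
time: 111.35
tool_pos: [612.2, -313.5, -1.5]
tcp_rot: [-3.132, 0.018, -2.84]
contact_force: [0.2, 0.4, -0.3]
grip_width: 41.3
finger_force: 0.0
```

Emit:
{"api": "jog_arm", "payload": {"targets": [{"xyz": [0, 0, 0], "spin": 0}, {"xyz": [0, 0, 0], "spin": 0}, {"xyz": [0, 0, 0], "spin": 0}, {"xyz": [0, 0, 0], "spin": 0}, {"xyz": [0, 0, 0], "spin": 0}, {"xyz": [0, 0, 0], "spin": 0}, {"xyz": [0, 0, 0], "spin": 0}, {"xyz": [0, 0, 0], "spin": 0}, {"xyz": [0, 0, 0], "spin": 0}, {"xyz": [0, 0, 0], "spin": 0}], "gripper": 0}}

```text
time: 112.6
tool_pos: [612.2, -313.3, -1.6]
tcp_rot: [-3.132, 0.018, -2.84]
contact_force: [0.1, 1.3, -0.3]
grip_width: 17.6
finger_force: 30.0
```

Emit:
{"api": "jog_arm", "payload": {"targets": [{"xyz": [0, 0, -0.1], "spin": 0}, {"xyz": [0, 0, -0.4], "spin": 0}, {"xyz": [0, 0, -0.5], "spin": 0}, {"xyz": [0, 0, -0.3], "spin": 0}, {"xyz": [0, 0, 0], "spin": 0}, {"xyz": [0, 0, 0], "spin": 0}, {"xyz": [0, 0, 0], "spin": 0}, {"xyz": [0, 0, 0], "spin": 0}, {"xyz": [0, 0, 0], "spin": 0}, {"xyz": [0, 0, 0], "spin": 0}]}}

```text
time: 113.85
tool_pos: [610.0, -313.0, 102.2]
tcp_rot: [-3.132, 0.018, -2.84]
contact_force: [0.0, 0.0, -1.5]
grip_width: 17.9
finger_force: 30.0
```

```bash
python3 plan.py 484 -329 2 3.445
```

```text
t 113.85 pose [ 610.  -313.   102.2] -2.84 grip 17.9 F [ 0.   0.  -1.5]
shift [1.564 0.276 1.252] spin -0.02
```

Emit:
{"api": "jog_arm", "payload": {"targets": [{"xyz": [0.39, 0.07, 0], "spin": 0}, {"xyz": [0.39, 0.07, 0], "spin": 0}, {"xyz": [0.39, 0.07, 0], "spin": 0}, {"xyz": [0.39, 0.07, 0], "spin": 0}, {"xyz": [0, 0, 0.4], "spin": 0}, {"xyz": [0, 0, 0.4], "spin": 0}, {"xyz": [0, 0, 0.2], "spin": 0}, {"xyz": [0, 0, 0.15], "spin": 0}, {"xyz": [0, 0, 0.06], "spin": 0}, {"xyz": [0, 0, 0], "spin": 0}]}}

```text
time: 115.1
tool_pos: [486.5, -329.2, 3.4]
tcp_rot: [-3.132, 0.018, -2.84]
contact_force: [0.2, 0.5, -1.3]
grip_width: 17.7
finger_force: 30.0
```

Emit:
{"api": "jog_arm", "payload": {"targets": [{"xyz": [0, 0, 0.02], "spin": 0}, {"xyz": [0, 0, 0.01], "spin": 0}, {"xyz": [0, 0, 0], "spin": 0}, {"xyz": [0, 0, 0], "spin": 0}, {"xyz": [0, 0, 0], "spin": 0}, {"xyz": [0, 0, 0], "spin": 0}, {"xyz": [0, 0, 0], "spin": 0}, {"xyz": [0, 0, 0], "spin": 0}, {"xyz": [0, 0, 0], "spin": 0}, {"xyz": [0, 0, 0], "spin": 0}]}}

```text
time: 116.35
tool_pos: [486.6, -329.3, 1.3]
tcp_rot: [-3.131, 0.019, -2.84]
contact_force: [-0.4, 0.4, 5.4]
grip_width: 17.5
finger_force: 30.0
```

```bash
python3 plan.py 484 -329 1.4 3.445
```

```text
t 116.35 pose [ 486.6 -329.3    1.3] -2.84 grip 17.5 F [-0.4  0.4  5.4]
shift [ 0.03   0.013 -0.001] spin -0.02
```

Emit:
{"api": "jog_arm", "payload": {"targets": [{"xyz": [0, 0, 0], "spin": 0}, {"xyz": [0, 0, 0], "spin": 0}, {"xyz": [0, 0, 0], "spin": 0}, {"xyz": [0, 0, 0], "spin": 0}, {"xyz": [0, 0, -0.1], "spin": 0}, {"xyz": [0, 0, -0.4], "spin": 0}, {"xyz": [0, 0, -0.6], "spin": 0}, {"xyz": [0, 0, -0.6], "spin": 0}, {"xyz": [0, 0, -0.6], "spin": 0}, {"xyz": [0, 0, -0.4], "spin": 0}], "gripper": 45}}

```text
time: 117.6
tool_pos: [482.2, -328.5, 220.0]
tcp_rot: [-3.129, 0.02, -2.84]
contact_force: [-0.1, -0.1, -0.4]
grip_width: 41.1
finger_force: 0.0
```

Emit:
{"api": "jog_arm", "payload": {"targets": [{"xyz": [-0.33, 0.37, 0], "spin": 0}, {"xyz": [-0.33, 0.37, 0], "spin": 0}, {"xyz": [-0.33, 0.37, 0], "spin": 0}, {"xyz": [-0.33, 0.37, 0], "spin": 0}, {"xyz": [-0.33, 0.37, 0], "spin": 0}, {"xyz": [-0.33, 0.37, 0], "spin": 0}, {"xyz": [-0.33, 0.37, 0], "spin": 0}, {"xyz": [-0.33, 0.37, 0], "spin": 0}, {"xyz": [-0.33, 0.37, 0], "spin": 0}, {"xyz": [0, 0, 0], "spin": 0}]}}

```text
time: 118.85
tool_pos: [630.3, -0.6, 218.6]
tcp_rot: [-3.132, 0.019, -2.837]
contact_force: [-0.8, 0.1, -0.2]
grip_width: 40.9
finger_force: 0.0
```

```bash
python3 snap.py fin1
python3 - <<'E'
from h import *
import pickle
c,im=pickle.load(open('fin1.pkl','rb'))
b=bot.capture('side');cv2.imwrite('pics/side_fin.png',b)
cv2.imwrite('pics/finv.png',np.vstack([im[:240],cv2.resize(b[130:340,200:440],(640,560))[:355]]))
E
```

```text
118.9 [629.8  -2.3 218.6] [-3.132  0.018 -2.838] [-0.12  0.51  1.2  -0.    1.41 -2.  ]
```

View pics/finv.png

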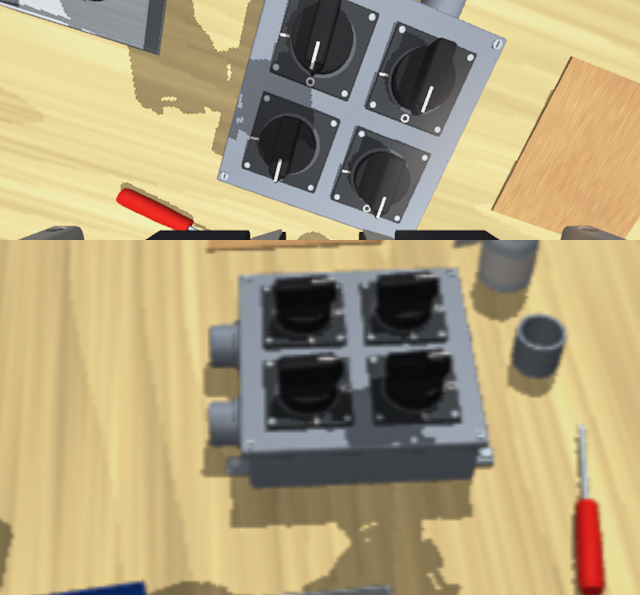

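All four handles are on, pointers toward the OFF circles. White lines are at about (316,52), (427,98), (279,170) and (381,206). I check angle and height numerically.

Run:
```python
import pickle
from h import *
c,im=pickle.load(open('fin1.pkl','rb'))
hsv=cv2.cvtColor(im,cv2.COLOR_BGR2HSV);wh=((hsv[...,2]>140)&(hsv[...,1]<70)).astype(np.uint8)
n,l,st,ce=cv2.connectedComponentsWithStats(wh)
S=[(603.06,55.2),(598.4,-50.0),(497.83,59.73),(493.28,-45.5)]
for s in S:
    e=proj(c,[s[0]+22,s[1]-1,128])[0]
    k=1+np.argmin(np.hypot(*(ce[1:]-e).T)+1000*((st[1:,4]<25)))
    v,u=np.nonzero(l==k)
    for z in (128,142):
        p=cast(c,np.c_[u,v],z)[:,:2]-s
        m=p.mean(0);d=np.linalg.svd(p-m)[2][0];d*=np.sign(d[0])
        print(s,e.round(),len(u),'z',z,'ang',round(np.arctan2(d[1],d[0]),3),'lat',round(d[0]*m[1]-d[1]*m[0],2),'along',(p@d).min().round(1),(p@d).max().round(1))
```

```text
(603.06, 55.2) [379. 207.] 30 z 128 ang -0.005 lat 19.22 along 23.8 29.5
(603.06, 55.2) [379. 207.] 30 z 142 ang -0.005 lat 14.35 along 20.5 25.9
(598.4, -50.0) [276. 171.] 28 z 128 ang -0.365 lat -18.19 along 30.8 35.9
(598.4, -50.0) [276. 171.] 28 z 142 ang -0.365 lat -16.6 along 27.0 31.8
(497.83, 59.73) [426. 100.] 97 z 128 ang 0.019 lat -0.84 along 9.7 32.4
(497.83, 59.73) [426. 100.] 97 z 142 ang 0.019 lat -4.98 along 12.3 33.9
(493.28, -45.5) [313.  56.] 94 z 128 ang 0.007 lat -0.48 along 10.1 31.9
(493.28, -45.5) [313.  56.] 94 z 142 ang 0.007 lat 0.72 along 13.0 33.8
```

Run:
```python
import pickle
from h import *
c,im=pickle.load(open('fin1.pkl','rb'))
hsv=cv2.cvtColor(im,cv2.COLOR_BGR2HSV)
for s in [(603.06,55.2),(598.4,-50.0)]:
    e=proj(c,[s[0]+21,s[1],128])[0]
    for t in (120,170):
        wh=((hsv[...,2]>t)&(hsv[...,1]<70)).astype(np.uint8)
        n,l,st,ce=cv2.connectedComponentsWithStats(wh,connectivity=8)
        k=1+np.argmin(np.hypot(*(ce[1:]-e).T)+1000*(st[1:,4]<35))
        v,u=np.nonzero(l==k)
        p=cast(c,np.c_[u,v],128)[:,:2]-s
        m=p.mean(0);d=np.linalg.svd(p-m)[2][0];d*=np.sign(d[0])
        print(e.round(),ce[k].round(),st[k],'ang',round(np.arctan2(d[1],d[0]),3),'lat',round(d[0]*m[1]-d[1]*m[0],2),'along',(p@d).min().round(1),(p@d).max().round(1))
```

```text
[380. 207.] [361. 133.] [358 130   7   7  36] ang -1.173 lat -51.83 along 20.2 25.7
[380. 207.] [381. 122.] [  217     0   290   238 15479] ang -0.563 lat -50.21 along -151.0 120.1
[278. 170.] [239. 120.] [236 116   8   8  48] ang -0.791 lat -40.69 along 18.8 26.7
[278. 170.] [381. 122.] [  217     0   290   238 15479] ang -0.563 lat 41.25 along -203.2 67.9
```

```bash
python3 - <<'E'
import pickle
from h import *
c,im=pickle.load(open('fin1.pkl','rb'))
mn=im.min(2)
for s in [(603.06,55.2),(598.4,-50.0),(497.83,59.73)]:
    ends=proj(c,[[s[0]+9,s[1],128],[s[0]+33,s[1]+.3,128]])
    m=np.zeros(mn.shape,np.uint8);cv2.line(m,*[tuple(int(round(q)) for q in e) for e in ends],255,9)
    t=(mn[m>0].max()*.7); v,u=np.nonzero((mn>t)&(m>0))
    p=cast(c,np.c_[u,v],128)[:,:2]-s
    q=p.mean(0);d=np.linalg.svd(p-q)[2][0];d*=np.sign(d[0])
    print(ends.round().tolist(),mn[m>0].max(),len(u),'ang',round(np.arctan2(d[1],d[0]),3),'lat',round(d[0]*q[1]-d[1]*q[0],2),'along',(p@d).min().round(1),(p@d).max().round(1))
E
python3 tilt.py
```

```text
[[385.0, 195.0], [376.0, 218.0]] 252 115 ang 0.008 lat 0.16 along 10.6 38.2
[[281.0, 158.0], [275.0, 182.0]] 248 60 ang 0.014 lat -0.42 along 12.2 32.6
[[433.0, 85.0], [422.0, 113.0]] 249 87 ang 0.012 lat -0.76 along 10.0 31.6
118.95 [629.5  -3.3 218.6] [-3.132  0.018 -2.839] [-0.126  0.513  1.197 -0.002  1.411 -1.999] [ 0.02   -0.0041 -0.9998]
```

```bash
python3 -c "
import cv2
a=cv2.imread('pics/side_fin.png');cv2.imwrite('pics/trayfin.png',cv2.resize(a[60:350,240:450],(434,600)))"
```

```text
(no output)
```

View pics/trayfin.png

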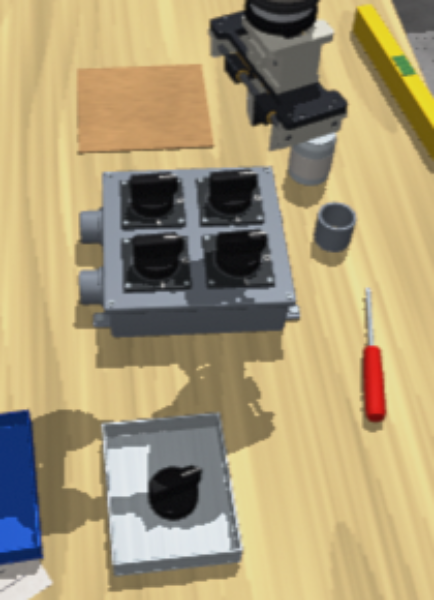

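The spare stands upright in the metal tray at (174,490), four handles are on the box, and the can, coupling and screwdriver are untouched. I hand in the job.

```bash
python3 -c "
from plant import bot
print(bot.close_job())"
```

```text
the job is handed in; nothing more can be done
None
```

I handed the job in at about 119 s: four handles are seated on their switches, each turned to the OFF stop. The spare stands in the metal tray, and the screwdriver, coupling and can were left alone; no verdict came back.

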